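# Clip the sack truck's wheel back onto its axle

### The job

Put the loose wheel of this sack-truck axle back into service: push the wheel fully home along the axle, then take the big steel R-clip out of the slotted wooden block and push its straight leg down through the cross hole near the axle's end until the bow springs over and sits snugly round the axle, and let go. Feel for the hole and do not force the clip or ram the wheel; leave everything else on the bench as it is.

Things in the scene. Friction and masses are not known exactly. Their poses are not given: they have to be found in the camera images.
- truck_axle: Sack-truck axle fixed on timber on the bench: blue 40 mm square beam, 25 mm round steel bar through it, level, centre line 100 mm up, a 160 mm wheel at each end; the far wheel is already clipped on, as an example. Origin: bench top below the near bar end, at the middle of its cross hole's float. y: along the bar, outwards off the near end; x: across it; z: up. Beam collar (wheel stop) at y = -95 mm, bar end y = +18 to +34 mm.
- stub_crown (a point): Top of the near bar end (112.5 mm up) where its cross hole lies when the bar is pushed fully in; axes as truck_axle. The hole, about 7.7 mm wide for 6 mm wire, goes straight down through the bar. The bar floats endwise in the beam (stiff, about 16 N), unmeasured: the true hole lies 0 to 16 mm outwards (+y) of this point, not off in x or z; look or feel for it. Felt along the bar, the leg drops in.
- hub_face (a point): Centre of the near wheel's outer hub face, 100 mm up on the bar's centre line; moves with the wheel; axes as truck_axle. Hub grey, 41 mm across, 80 mm long; the tyre (black, 160 mm across, 32 mm wide) has its outer face 24 mm further in (-y) than the hub face. With the wheel home the hub face is at y = -15 mm of truck_axle.
- wheel (a joint): How far the near wheel stands out from home along the bar: 0 = hub against the beam's collar, grows outwards (m). Starts 29 to 38 mm out, its hub covering the cross hole. Slides with about 5 N of friction, stays where left, and turns freely.
- clip_coil (a point): Centre of the big R-clip's double coil (28 mm across, 12 mm thick along y): the place to hold it. Stands coil up in a slot, coil centre 105 mm above the bench. z: from legs to coil; y: coil axis, square to the clip's flat. Straight leg: along -z, 11 mm to the -x side, its tip 90 mm below. Bow leg: on the +x side, its end also 90 mm below and 18 mm from the straight leg.
- clip_tip (a point): Blunt end of the big clip's straight leg, 6 mm thick, edge slightly chamfered; axes as clip_coil. Fitted: leg upright through the hole, tip 22.5 mm below the bar's underside (65 mm above the bench), coil centre 155 mm above the bench, clip y along the bar (either way round: the bow may go on either side).
- clip: The big R-clip as a whole, bright steel wire 6 mm thick, about 70 g; origin and axes as clip_coil. Going down, the leg's tip is some 23 mm into the bar when the bow meets it; pushing the bow over takes 7 to 12 N, then the force drops to nothing as it springs on (last 8 mm), and at once the neck stops hard against the bar (20 N within 1 mm).
- clip_bow (a joint): How far the big clip's bow leg is sprung open about the coil (rad): 0 at rest, about 0.06 as it rides over the bar, under 0.01 once it sits on it.
- clip_rack: Fixed wooden block that stores the clips: 160 mm (x) by 60 mm (y) by 60 mm high, origin under its centre. Three slots in its top along x (centres x = -50, 0, 50 mm), each 27 mm long, 8 mm wide, 45 mm deep. The big clip stands in one end slot, the small brass one in the other, their flats along the block's x; lift straight up.
- small_clip: Smaller brass-coloured R-clip of 5.6 mm wire, single coil 23 mm across, for another axle: leave it in its slot. Origin at its coil's centre, 80 mm above the bench.
- hammer: Bystander: hammer, wooden handle, 260 mm long, lying. Origin under its middle.
- screwdriver: Bystander: screwdriver with a red handle, 200 mm long, lying. Origin under its middle.
- tape: Bystander: roll of black tape lying flat, 96 mm across, 19 mm high. Origin under its centre.
- washer: Bystander: steel washer lying flat, 44 mm across, 4 mm high. Origin under its centre.
- grease_tin: Bystander: green tin, 84 mm across, 70 mm high, standing. Origin under its centre.
- pliers: Bystander: pliers with red handles, about 180 mm long, lying. Origin under the pivot.
There are look-alikes about, which are no part of the job. Several things have the shape of the clip; the one meant has the colours described above.

How it is judged:
On the way, in this order (a step that is already met when the one before it is completed fails the run):
1. the wheel is home against its collar (within 3 mm) (value of joint wheel below 0.003 m), for 0.2 s.
2. with the wheel home, the big clip's straight leg has started down the cross hole (tip at least 6 mm below the top of the axle, in line with it) (value of joint wheel below 0.003 m and x of clip_tip in the frame of truck_axle between -0.004 and 0.004 m and y of clip_tip in the frame of truck_axle between -0.011 and 0.011 m and z of clip_tip in the frame of truck_axle below 0.1065 m), for 0.1 s.
At the end, for the whole second after the job is handed in: Wheel within 3 mm of home; big clip at rest, its leg through the cross hole (tip within 4 mm of the axle's centre line and 11 mm of the hole's middle place, 31.5 to 38.5 mm below axle centre; coil centre 50.5 to 58.5 mm above), its flat square to the axle within 0.25 rad, bow open under 0.03 rad (value of joint wheel below 0.003 m and x of clip_tip in the frame of truck_axle between -0.004 and 0.004 m and y of clip_tip in the frame of truck_axle between -0.011 and 0.011 m and z of clip_tip in the frame of truck_axle between 0.0615 and 0.0685 m and z of clip_coil in the frame of truck_axle between 0.1505 and 0.1585 m and angle between the y axis of clip_coil and the y axis of truck_axle, either way round below 0.25 rad and value of joint clip_bow below 0.03 rad and linear speed of clip below 0.02 m/s); the robot touches nothing.
It fails at once if the big clip is forced against the axle or the wheel with more than 30 N, all contacts added (its own spring makes up to 24 N of it as the bow rides over) (contact force between clip and truck_axle above 30 N).
It fails at once if the wheel or axle is rammed or pushed by the robot with more than 60 N (contact force between any of the fingers, the arm and truck_axle above 60 N).
It fails at once if another thing on the bench is moved by more than 30 mm, or the small clip by more than 15 mm (distance of small_clip from where it was at the start of the episode above 0.015 m or distance of any of hammer, screwdriver, tape, washer, grease_tin, pliers from where it was at the start of the episode above 0.03 m).
It also fails if it takes over 72 s, if anything falls off the work surface, if the arm or the gripper's body presses on something with over 40 N, if the wrist force passes 120 N, or if a joint passes its speed limit or range.

### The arm

A 6-joint arm with a two-finger parallel gripper is mounted at the origin on the work surface. World frame = base frame: x ahead of the robot, y to its left, z up, the work surface at z = 0. Lengths are in m, angles in rad, forces in N, time in s.
With the tool pointing down it reaches from about 0.3 to 0.775 m from the base axis. Payload 14.6 kg.
Tool frame: the origin (TCP) lies midway between the tips of the shut fingers; the grasp point (between the pads) lies 19 mm behind it (ctrl.tcp_to_grasp is the distance from the TCP to the grasp point, in m); x points along the fingers, y is the direction in which the jaws open and shut, and the axes are right-handed (so a half turn about x gives the same grasp; the last joint's range is limited). The gripper opens to 94 mm and grips with 3 to 60 N. Pads are 16 mm wide; open, the fingers measure 119 mm over their backs; the gripper's body (75 mm by 177 mm) begins 78 mm behind the grasp point.
Start: joints at [-1.337, 0.3, 1.521, -0, 1.321, -0.067], TCP at [0.163, -0.525, 0.205] pointing down, gripper open.
Joint ranges: [-3.03, 3.03], [-0.79, 2.21], [0.23, 2.52], [-1.04, 4.18], [0, 3.07], [-2.55, 2.55]. Speed limits (rad/s): [2.22, 2.22, 2.57, 3.14, 3.14, 3.14].

### API

Orientations are given as [roll, pitch, yaw] about the fixed x, y, z axes, in that order (R = Rz(yaw) Ry(pitch) Rx(roll)).
In Python, from station import ctrl gives the robot as it stands.
- The arm moves only by the tool jog_arm, never from a script. Its argument "rows" is one flat list of numbers, 7 for each row, row after row: the shift along the world's x, y, z in m, then the turn, a rotation vector about the world's x, y, z in degrees, then the closure, from 0 (fully open) to 1 (shut). A call has 1 to 8 rows; each row shifts and turns the commanded pose from where the row before left it; what a row does not reach is not made up. A row lasts 1/12 s, in which the tool goes at most 41.7 mm and 7.16 degrees, less where a joint would pass 70% of its speed; a pose out of reach is approached as far as the arm can. A call with a gripper value outside its range is refused whole. The fingers move at their own pace and stop on an object; "squeeze" is the grip in N (left out, the last holds). Time passes only in rows, so rows that do not move let the fingers close. It gives the time, the measured TCP pose, the force and the opening at its end, in the units of the state.
- ctrl.get_obs(): the state, without advancing time (a new reading comes with each control period).
- ctrl.camera(name): name is "scene" or "top" or "wrist"; returns (picture, depth): 400x640x3 uint8, red, green, blue; 400x640 float32, m along the optical axis (not along the pixel's ray), 0 where there is no reading.
- ctrl.camera_model(name): a dict with "K" (3x3 intrinsics, pixels), "extrinsics" (4x4, takes a point from camera to world coordinates). Camera axes: x right, y down, z forward; pixel columns grow to the right and rows downward; lengths in m; the calibration is good to about 2 mm. The wrist camera is an equidistant fisheye: a pixel r from the principal point sees the ray r / f radians off the axis. A picture is of the moment at which its call begins: read the wrist's pose just before it. camera_model takes no time and is no camera call; for the wrist camera it gives the pose at the moment of the call.
- ctrl.hand_in(): hands the job in, once; it reports no verdict.
The state is a dict: "time_s": time; "qpos": joint angles; "joint_vel": joint speeds; "tau": joint torques, N m; "ee_pos": TCP position; "eef_rot": TCP orientation; "force": force on the tool from outside, world axes, zero at the start; "moment": the same for the moment, N m; "grip_width": finger opening in m.
Only numpy, scipy, OpenCV 4.12 (cv2) and the standard library are available. Lean on these libraries where they do the work, as an engineer would, in place of code of your own. Each camera call takes 0.05 s, during which the arm holds its last target.

## Working session

There is one attempt and no reset: what is moved stays moved. The work goes in short steps, Python scripts to look and compute and a tool call to move; the robot and the scene stay as the last step left them, time stands still between calls to the robot, and variables do not carry over. Pictures are saved under pics/ and viewed, and the job is handed in when it is done.

Besides the shell and the picture viewer there is one more tool, called after ">>>" by a JSON object that holds its "op" and its "data". jog_arm: Moves the arm, as the interface text tells. Its arguments: {"type":"object","properties":{"rows":{"type":"array"},"squeeze":{"type":"number"}},"required":["rows"]}

```bash
ls; mkdir -p pics
python3 - <<'E'
from station import ctrl
import cv2,numpy as np
print(ctrl.get_obs())
for n in ("scene","top","wrist"):
    m=ctrl.camera_model(n); im,d=ctrl.camera(n)
    np.savez(f"pics/{n}0.npz",im=im,d=d,**m) if 0 else np.savez(f"pics/{n}0.npz",im=im,d=d,K=m["K"],E=m["extrinsics"])
    cv2.imwrite(f"pics/{n}0.png",im[:,:,::-1]); print(n,np.round(m["K"],1).tolist(),np.round(m["extrinsics"],3).tolist())
E
```

```text
pics
{'time_s': 0.0, 'qpos': array([-1.33663104e+00,  3.00454851e-01,  1.52160359e+00,  3.25362259e-05,
        1.32071148e+00, -6.66028650e-02]), 'joint_vel': array([-0.00115757, -0.00072547, -0.00281029, -0.00161139,  0.00143424,
        0.00172432]), 'tau': array([-3.70572365e-03, -5.31805873e+01, -3.52741420e+01,  7.05567375e-02,
        2.43495789e-02, -4.50282175e-05]), 'ee_pos': array([ 0.16287961, -0.52504087,  0.20488573]), 'eef_rot': array([-1.66416202,  1.56961864,  1.77819072]), 'force': array([ 0.86552146, -0.59809805,  0.18874532]), 'moment': array([ 0.05455016, -0.01001121,  0.003938  ]), 'grip_width': 0.09411359266314391}
scene [[414.8, 0.0, 309.7], [0.0, 414.8, 197.6], [0.0, 0.0, 1.0]] [[-0.705, 0.489, -0.513, 1.072], [0.709, 0.478, -0.518, 0.67], [-0.008, -0.73, -0.684, 0.767], [0.0, 0.0, 0.0, 1.0]]
top [[376.5, 0.0, 315.0], [0.0, 376.5, 207.6], [0.0, 0.0, 1.0]] [[0.006, -0.979, 0.202, 0.34], [-1.0, -0.005, 0.006, 0.157], [-0.004, -0.202, -0.979, 1.085], [0.0, 0.0, 0.0, 1.0]]
wrist [[309.7, 0.0, 318.2], [0.0, 309.7, 196.6], [0.0, 0.0, 1.0]] [[0.296, -0.914, -0.277, 0.244], [-0.955, -0.284, -0.085, -0.499], [-0.001, 0.29, -0.957, 0.385], [0.0, 0.0, 0.0, 1.0]]
```

View pics/scene0.png

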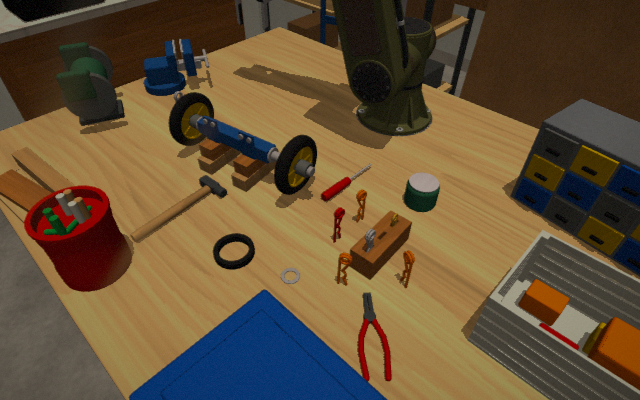

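View pics/top0.png

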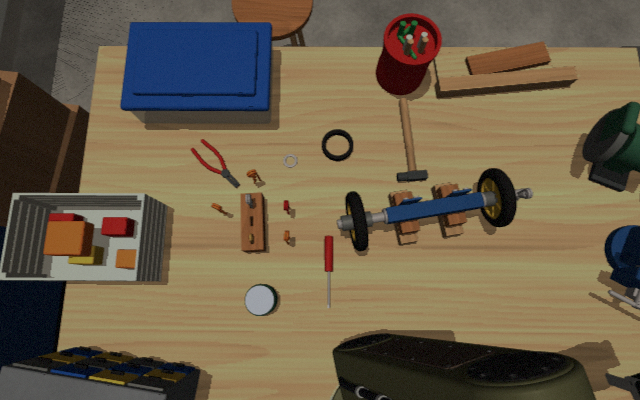

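View pics/wrist0.png

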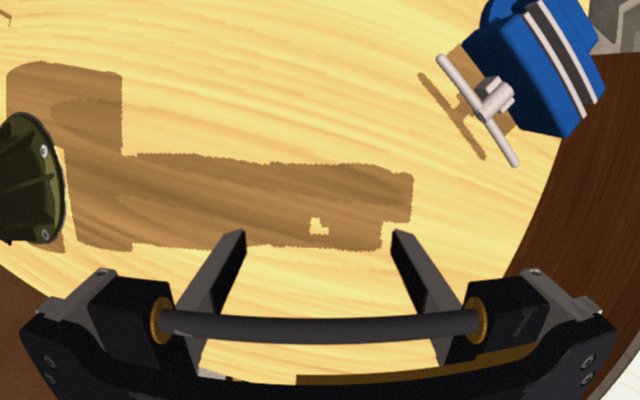

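```bash
cat > h.py <<'E'
import numpy as np,cv2
from scipy.spatial.transform import Rotation as R
def load(n):
    z=np.load(f"pics/{n}.npz"); return z["im"],z["d"],z["K"],z["E"]
def pts(d,K,E):
    v,u=np.mgrid[0:400,0:640]; P=np.stack([(u-K[0,2])/K[0,0]*d,(v-K[1,2])/K[1,1]*d,d],-1)
    return P@E[:3,:3].T+E[:3,3]
def proj(p,K,E):
    q=(np.asarray(p)-E[:3,3])@E[:3,:3]; return q[...,:2]/q[...,2:]*np.array([K[0,0],K[1,1]])+K[:2,2]
def ray(u,v,K,E,z):
    r=E[:3,:3]@np.array([(u-K[0,2])/K[0,0],(v-K[1,2])/K[1,1],1]); o=E[:3,3]; return o+r*(z-o[2])/r[2]
E
python3 - <<'E'
from h import *
for n,(x0,y0,x1,y1) in dict(scene0=(220,120,430,290),top0=(180,130,400,310)).items():
    im,d,K,E=load(n); c=im[y0:y1,x0:x1,::-1]; cv2.imwrite(f"pics/{n}z.png",cv2.resize(c,None,fx=3.5,fy=3.3,interpolation=cv2.INTER_CUBIC))
    P=pts(d,K,E); 
    m=(P[...,2]>0.03)
    hsv=cv2.cvtColor(im,cv2.COLOR_RGB2HSV)
    roi=np.zeros_like(m); roi[130:310,180:460]=1
    for z0,z1 in((.05,.07),(.07,.09),(.095,.12),(.12,.17),(.17,.19)):
        s=m&roi&(P[...,2]>z0)&(P[...,2]<z1); q=P[s]; print(n,z0,len(q),q.min(0).round(3),q.max(0).round(3)) if len(q) else 0
E
```

```text
scene0 0.05 2489 [ 0.264 -0.319  0.05 ] [0.652 0.443 0.07 ]
scene0 0.07 1452 [ 0.267 -0.316  0.07 ] [0.654 0.443 0.09 ]
scene0 0.095 1420 [ 0.437 -0.299  0.095] [0.819 0.443 0.12 ]
scene0 0.12 1742 [ 0.441 -0.206  0.12 ] [0.882 0.357 0.17 ]
scene0 0.17 225 [0.471 0.04  0.17 ] [0.553 0.072 0.183]
top0 0.05 1860 [ 0.278 -0.238  0.05 ] [0.648 0.371 0.07 ]
top0 0.07 965 [ 0.278 -0.235  0.07 ] [0.648 0.44  0.09 ]
top0 0.095 1611 [ 0.43  -0.221  0.095] [0.651 0.439 0.12 ]
top0 0.12 926 [ 0.432 -0.215  0.12 ] [0.585 0.087 0.17 ]
top0 0.17 306 [0.471 0.036 0.17 ] [0.546 0.07  0.182]
```

Run:
```python
from h import *
# blue beam, end bar, rack
for n in ("scene0","top0"):
    im,d,K,E=load(n);P=pts(d,K,E);hsv=cv2.cvtColor(im,cv2.COLOR_RGB2HSV)
    roi=np.zeros(d.shape,bool); 
    if n=="top0": roi[170:240,330:530]=1
    else: roi[110:190,170:310]=1
    b=roi&(abs(hsv[...,0].astype(int)-110)<12)&(hsv[...,1]>130)&(P[...,2]>.115)&(P[...,2]<.126)
    q=P[b][:,:2]; c=q.mean(0); w,V=np.linalg.eigh(np.cov(q.T)); print(n,"beam",len(q),c,V[:,1],np.sqrt(w),P[b][:,2].mean())
    t=(q-c)@V[:,1]; print(t.min(),t.max())
    # rack
    r=np.zeros(d.shape,bool); 
    if n=="top0": r[185:260,235:270]=1
    else: r[205:280,345:420]=1
    r&=(P[...,2]>.055)&(P[...,2]<.066)&(hsv[...,0]<18)
    q=P[r][:,:2].astype(np.float32); rc=cv2.minAreaRect(q); print("rack",len(q),rc,cv2.boxPoints(rc).round(4).tolist(),P[r][:,2].mean())
```

```text
scene0 beam 531 [ 0.5476049  -0.12416453] [-0.17233058  0.98503917] [0.01309165 0.06957717] 0.12070560471098857
-0.1801424892288823 0.10092928000792317
rack 1313 ((0.523861289024353, 0.3462868928909302), (0.2024504542350769, 0.13422316312789917), 31.37542724609375) [[0.4025000035762787, 0.35089999437332153], [0.4724000096321106, 0.2363000065088272], [0.6452000141143799, 0.3416999876499176], [0.5752999782562256, 0.4562999904155731]] 0.06077975045289355
top0 beam 1419 [ 0.54392523 -0.15068319] [-0.17371307  0.98479631] [0.01153768 0.07304163] 0.11886333817129686
-0.12838549418261902 0.125631676310518
rack 1101 ((0.5140251517295837, 0.3370974659919739), (0.15982253849506378, 0.060390811413526535), 3.6637566089630127) [[0.43230000138282776, 0.3621000051498413], [0.43619999289512634, 0.3018999993801117], [0.5957000255584717, 0.31209999322891235], [0.5917999744415283, 0.37229999899864197]] 0.059144632780520415
```

View pics/scene0z.png

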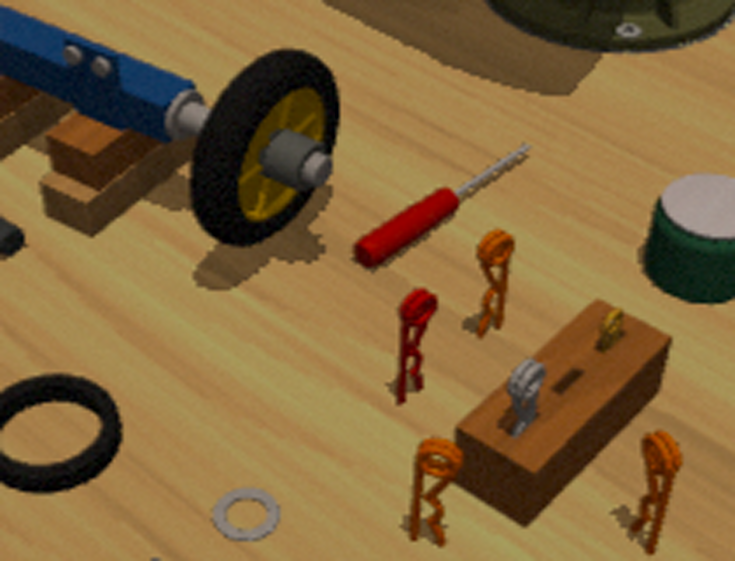

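View pics/top0z.png

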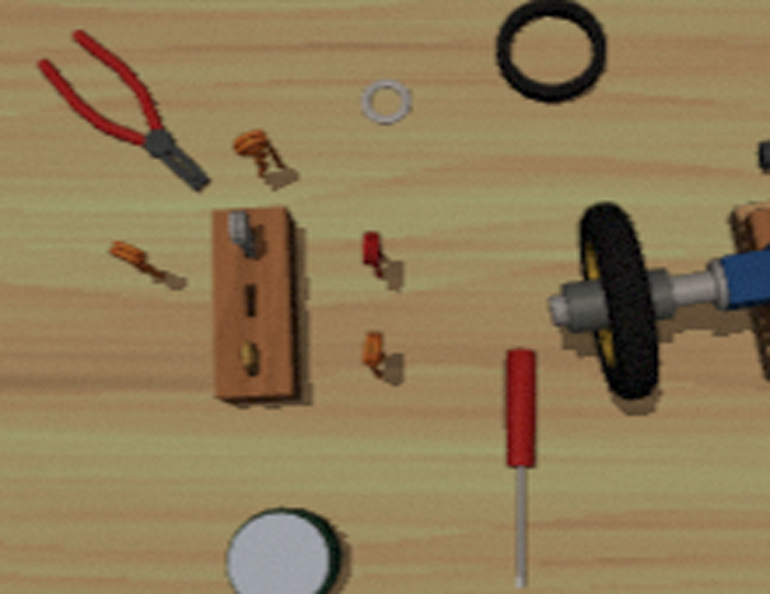

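Run:
```python
from h import *
a=np.deg2rad(10.0); 
for n in ("scene0","top0"):
    im,d,K,E=load(n);P=pts(d,K,E)
    c=np.array([0.5439,-0.1507]); Y=np.array([-.1737,.9848]); X=np.array([.9848,.1737])
    s=(P[...,:2]-c)@Y; t=(P[...,:2]-c)@X
    for lo in np.arange(-.14,.34,.02):
        m=(s>lo)&(s<lo+.02)&(abs(t)<.03)&(P[...,2]>.06)
        if m.sum()>5:
            q=P[m]; z=np.percentile(q[:,2],90); k=q[:,2]>z-.006
            print(n,round(lo,3),m.sum(),"ztop %.4f t %.4f [%.3f %.3f]"%(z,t[m][k].mean(),t[m].min(),t[m].max()), "smax %.4f"%s[m].max())
    # clip coil
    q=P[(P[...,2]>.085)&(np.hypot(P[...,0]-.564,P[...,1]-.34)<.03)]; print("coil",len(q),q.min(0),q.max(0),q.mean(0))
```

```text
scene0 -0.14 71 ztop 0.1224 t 0.0080 [-0.018 0.024] smax -0.1201
scene0 -0.12 61 ztop 0.1210 t 0.0147 [-0.016 0.025] smax -0.1001
scene0 -0.1 62 ztop 0.1538 t 0.0267 [-0.018 0.030] smax -0.0802
scene0 -0.08 127 ztop 0.1505 t 0.0275 [-0.016 0.030] smax -0.0604
scene0 -0.06 211 ztop 0.1466 t 0.0266 [-0.017 0.030] smax -0.0401
scene0 -0.04 108 ztop 0.1222 t 0.0042 [-0.018 0.029] smax -0.0201
scene0 -0.02 115 ztop 0.1223 t 0.0050 [-0.017 0.024] smax -0.0001
scene0 0.0 92 ztop 0.1219 t 0.0104 [-0.019 0.025] smax 0.0197
scene0 0.02 57 ztop 0.1224 t 0.0125 [-0.018 0.028] smax 0.0399
scene0 0.04 120 ztop 0.1537 t 0.0270 [-0.015 0.030] smax 0.0598
scene0 0.06 149 ztop 0.1522 t 0.0273 [-0.016 0.030] smax 0.0799
scene0 0.08 220 ztop 0.1384 t 0.0266 [-0.016 0.030] smax 0.0999
scene0 0.1 126 ztop 0.1224 t 0.0052 [-0.017 0.024] smax 0.1199
scene0 0.12 152 ztop 0.1210 t 0.0039 [-0.018 0.025] smax 0.1400
scene0 0.14 40 ztop 0.1140 t 0.0064 [-0.002 0.016] smax 0.1531
scene0 0.18 17 ztop 0.1799 t 0.0065 [-0.019 0.028] smax 0.1997
scene0 0.2 378 ztop 0.1794 t 0.0036 [-0.030 0.030] smax 0.2200
scene0 0.
[... 896 characters left out ...]
237 [-0.030 0.030] smax 0.0800
top0 0.08 172 ztop 0.1274 t 0.0149 [-0.029 0.030] smax 0.0997
top0 0.1 129 ztop 0.1206 t 0.0000 [-0.020 0.020] smax 0.1200
top0 0.12 118 ztop 0.1202 t 0.0007 [-0.020 0.020] smax 0.1398
top0 0.14 71 ztop 0.1122 t -0.0005 [-0.012 0.013] smax 0.1597
top0 0.16 99 ztop 0.1196 t -0.0000 [-0.020 0.020] smax 0.1800
top0 0.18 93 ztop 0.1773 t -0.0002 [-0.030 0.029] smax 0.1999
top0 0.2 230 ztop 0.1787 t -0.0004 [-0.030 0.030] smax 0.2200
top0 0.22 154 ztop 0.1685 t -0.0009 [-0.029 0.030] smax 0.2400
top0 0.24 86 ztop 0.1189 t 0.0009 [-0.019 0.018] smax 0.2567
coil 57 [0.55293558 0.33396685 0.09157287] [0.577485   0.34598124 0.11943003] [0.56452133 0.33909599 0.11095625]
```

Run:
```python
from h import *
for n in ("top0","scene0"):
    im,d,K,E=load(n);P=pts(d,K,E)
    c=np.array([0.5439,-0.1507]); Y=np.array([-.1737,.9848]); X=np.array([.9848,.1737])
    s=(P[...,:2]-c)@Y; t=(P[...,:2]-c)@X
    for lo in np.r_[np.arange(.108,.17,.004),np.arange(.228,.30,.004)]:
        m=(s>lo)&(s<lo+.004)&(abs(t)<.026)&(P[...,2]>.06)
        if m.sum()>2: print(n,round(lo,3),m.sum(),"z90 %.4f t[%.3f %.3f]"%(np.percentile(P[m][:,2],90),t[m].min(),t[m].max()))
```

```text
top0 0.108 24 z90 0.1201 t[-0.019 0.018]
top0 0.112 26 z90 0.1206 t[-0.020 0.018]
top0 0.116 27 z90 0.1208 t[-0.019 0.020]
top0 0.12 26 z90 0.1213 t[-0.019 0.020]
top0 0.124 25 z90 0.1192 t[-0.020 0.018]
top0 0.128 32 z90 0.1198 t[-0.020 0.017]
top0 0.132 21 z90 0.1164 t[-0.013 0.018]
top0 0.136 14 z90 0.1128 t[-0.012 0.011]
top0 0.14 15 z90 0.1135 t[-0.012 0.012]
top0 0.144 15 z90 0.1120 t[-0.011 0.010]
top0 0.148 13 z90 0.1125 t[-0.011 0.011]
top0 0.152 14 z90 0.1118 t[-0.012 0.011]
top0 0.156 14 z90 0.1108 t[-0.012 0.013]
top0 0.16 13 z90 0.1124 t[-0.011 0.010]
top0 0.164 12 z90 0.1173 t[-0.017 0.019]
top0 0.168 28 z90 0.1198 t[-0.020 0.020]
top0 0.228 21 z90 0.1218 t[-0.019 0.019]
top0 0.232 26 z90 0.1206 t[-0.020 0.019]
top0 0.236 23 z90 0.1185 t[-0.020 0.020]
top0 0.24 24 z90 0.1199 t[-0.019 0.018]
top0 0.244 24 z90 0.1187 t[-0.019 0.018]
top0 0.248 16 z90 0.1128 t[-0.012 0.012]
top0 0.252 15 z90 0.1123 t[-0.012 0.009]
top0 0.256 7 z90 0.1065 t[-0.007 0.010]
scene0 0.108 23 z90 0.1225 t[-0.010 0.023]
scene0 0.112 30 z90 0.1225 t[-0.014 0.024]
scene0 0.116 25 z90 0.1221 t[-0.016 0.023]
scene0 0.12 30 z90 0.1224 t[-0.018 0.024]
scene0 0.124 31 z90 0.1219 t[-0.017 0.024]
scene0 0.128 43 z90 0.1205 t[-0.016 0.025]
scene0 0.132 38 z90 0.1166 t[-0.015 0.023]
scene0 0.136 10 z90 0.1142 t[-0.002 0.015]
scene0 0.14 10 z90 0.1136 t[-0.002 0.014]
scene0 0.144 13 z90 0.1138 t[-0.002 0.016]
scene0 0.148 13 z90 0.1137 t[-0.001 0.015]
scene0 0.152 4 z90 0.1120 t[0.006 0.014]
scene0 0.228 21 z90 0.1208 t[-0.002 0.023]
scene0 0.232 26 z90 0.1221 t[-0.009 0.023]
scene0 0.236 22 z90 0.1219 t[-0.003 0.023]
scene0 0.24 24 z90 0.1215 t[-0.008 0.023]
scene0 0.244 59 z90 0.1183 t[-0.015 0.023]
scene0 0.248 13 z90 0.1145 t[-0.006 0.014]
scene0 0.252 17 z90 0.1127 t[-0.002 0.014]
scene0 0.256 32 z90 0.1117 t[-0.008 0.016]
```

```bash
cat >> h.py <<'E'
AY=np.array([-.1737,.9848]);AX=np.array([.9848,.1737]);O=np.array([.5042,.0743])
def axw(x,y): return O+x*AX+y*AY
def state():
    from station import ctrl
    o=ctrl.get_obs(); r,p,y=o["eef_rot"]; M=R.from_euler("xyz",[r,p,y]).as_matrix()
    return o,M
def goal(jaw_deg,sign=1):
    a=np.deg2rad(jaw_deg); y=np.array([np.cos(a),np.sin(a),0])*sign; x=np.array([0,0,-1.]); return np.stack([x,y,np.cross(x,y)],1)
def rv(M,G): return np.rad2deg(R.from_matrix(G@M.T).as_rotvec())
E
python3 - <<'E'
from h import *
o,M=state(); print(M.round(4)); 
for s in(1,-1): print(rv(M,goal(10,s)))
E
```

```text
[[-2.000e-04  2.963e-01 -9.551e-01]
 [ 8.000e-04 -9.551e-01 -2.963e-01]
 [-1.000e+00 -9.000e-04 -0.000e+00]]
[-2.98588229e-02 -4.54645211e-02  8.27646590e+01]
[-4.70611505e-02  3.09074093e-02 -9.72353287e+01]
```

>>> {"op": "jog_arm", "data": {"rows": [0, 0, 0.035, 0, 0, 0, 0, 0, 0, 0.035, 0, 0, 0, 0, 0.0166, 0.0322, 0, 0, 0, 4, 0, 0.0166, 0.0322, 0, 0, 0, 4, 0, 0.0166, 0.0322, 0, 0, 0, 4, 0, 0.0166, 0.0322, 0, 0, 0, 4, 0, 0.0166, 0.0322, 0, 0, 0, 4, 0, 0.0166, 0.0322, 0, 0, 0, 4, 0]}}

```text
time_s: 0.82
ee_pos: [0.2629, -0.3304, 0.2753]
eef_rot: [-2.393, 1.571, 1.471]
force: [-0.2, -0.9, -0.5]
grip_width: 0.0943
```

>>> {"op": "jog_arm", "data": {"rows": [0.0166, 0.0322, 0, 0, 0, 4, 0, 0.0166, 0.0322, 0, 0, 0, 4, 0, 0.0166, 0.0322, 0, 0, 0, 4, 0, 0.0166, 0.0322, 0, 0, 0, 4, 0, 0.0166, 0.0322, 0, 0, 0, 4, 0, 0.0166, 0.0322, 0, 0, 0, 4, 0, 0.0166, 0.0322, 0, 0, 0, 4, 0, 0.0166, 0.0322, 0, 0, 0, 4, 0]}}

```text
time_s: 1.48
ee_pos: [0.3957, -0.0727, 0.2755]
eef_rot: [1.43, 1.57, -0.43]
force: [0.6, -0.3, 0.1]
grip_width: 0.0942
```

>>> {"op": "jog_arm", "data": {"rows": [0.0166, 0.0322, 0, 0, 0, 4, 0, 0.0166, 0.0322, 0, 0, 0, 4, 0, 0.0166, 0.0322, 0, 0, 0, 5, 0, 0.0166, 0.0322, 0, 0, 0, 5, 0, 0.001, 0.001, 0, 0, 0, 1, 0.6, 0, 0, 0, 0, 0, 0, 0.6, 0, 0, 0, 0, 0, 0, 0.6]}}

```text
time_s: 2.07
ee_pos: [0.4625, 0.055, 0.2752]
eef_rot: [-1.315, 1.57, -2.848]
force: [0.3, -1.0, -0.2]
grip_width: 0.0777
```

Run:
```python
from h import *
from station import ctrl
o,M=state(); print(o["time_s"],o["ee_pos"],o["grip_width"],o["force"],o["qpos"].round(2))
print("rot",rv(M,goal(10,1)),"d",axw(0,.0465)-o["ee_pos"][:2])
im,d=ctrl.camera("wrist"); m=ctrl.camera_model("wrist"); np.savez("pics/wrist1.npz",im=im,d=d,K=m["K"],E=m["extrinsics"]); cv2.imwrite("pics/wrist1.png",im[:,:,::-1])
```

```text
2.0667 [0.46246818 0.05498183 0.27518538] 0.07771717076757674 [ 0.28357218 -1.01937337 -0.16346894] [ 0.04  0.06  1.64 -0.    1.44  0.  ]
rot [ 0.01472222 -0.03888907  7.82003407] d [0.03365477 0.06511137]
```

View pics/wrist1.png

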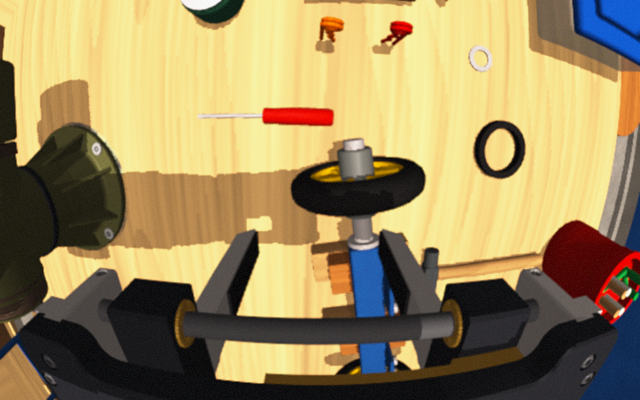

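>>> {"op": "jog_arm", "data": {"rows": [0.0168, 0.0326, 0, 0, 0, 3.9, 0.62, 0.0168, 0.0326, 0, 0, 0, 3.9, 0.62, 0, 0, 0, 0, 0, 0, 0.62, 0, 0, -0.03, 0, 0, 0, 0.62, 0, 0, -0.03, 0, 0, 0, 0.62, 0, 0, 0, 0, 0, 0, 0.62]}}

```text
time_s: 2.62
ee_pos: [0.4942, 0.1189, 0.2108]
eef_rot: [-1.557, 1.563, -2.956]
force: [-0.2, 1.1, -1.2]
grip_width: 0.0368
```

Run:
```python
from h import *
from station import ctrl
o,M=state(); print(o["time_s"],o["ee_pos"],o["grip_width"],o["force"],o["qpos"].round(2))
print("rot",rv(M,goal(10,1)),"d",axw(0,.0465)-o["ee_pos"][:2])
m=ctrl.camera_model("wrist");im,d=ctrl.camera("wrist");  np.savez("pics/wrist2.npz",im=im,d=d,K=m["K"],E=m["extrinsics"]); cv2.imwrite("pics/wrist2.png",im[:,:,::-1])
im,d=ctrl.camera("top");cv2.imwrite("pics/top2.png",cv2.resize(im[150:300,250:450,::-1],None,fx=3.5,fy=3.5))
```

```text
2.6167 [0.49419124 0.11889996 0.21081901] 0.03682826760943525 [-0.17696606  1.11733044 -1.19732594] [ 0.16  0.21  1.62 -0.    1.32 -0.01]
rot [ 0.0791521  -0.41807888  0.11784455] d [0.00193171 0.00119324]
```

View pics/wrist2.png

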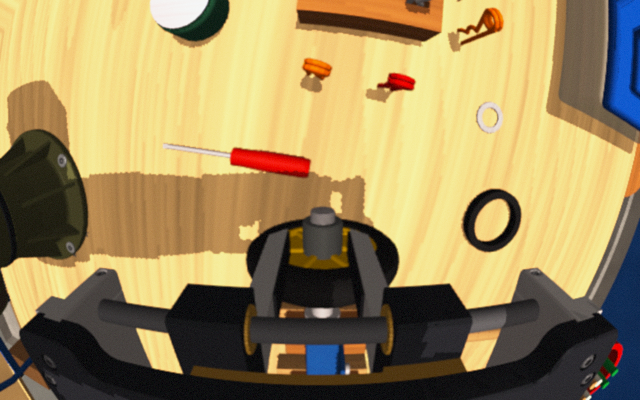

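View pics/top2.png

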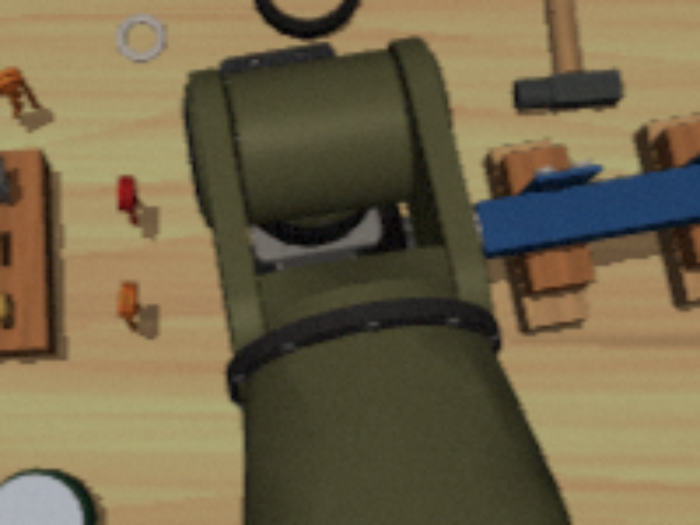

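>>> {"op": "jog_arm", "data": {"rows": [0, 0.001, -0.03, 0, 0, 0, 0.63, 0, 0, -0.03, 0, 0, 0, 0.63, 0, 0, -0.03, 0, 0, 0, 0.63, 0, 0, -0.025, 0, 0, 0, 0.63, 0, 0, 0, 0, 0, 0, 0.63, 0, 0, 0, 0, 0, 0, 0.63]}}

```text
time_s: 3.22
ee_pos: [0.4971, 0.1211, 0.1021]
eef_rot: [1.547, 1.57, 0.15]
force: [-0.1, 0.2, 0.4]
grip_width: 0.0351
```

Run:
```python
from h import *
from station import ctrl
o,M=state(); print(o["time_s"],o["ee_pos"],o["grip_width"],o["force"])
p=o["ee_pos"][:2]-O
print("rot",rv(M,goal(10,1)),"axle xy",p@AX,p@AY)
im,d=ctrl.camera("scene");cv2.imwrite("pics/scene3.png",cv2.resize(im[80:280,200:440,::-1],None,fx=3,fy=3))
```

```text
3.2167 [0.49707214 0.12114331 0.1021312 ] 0.0350616026164535 [-0.06863423  0.18390849  0.36711808]
rot [-0.00704538  0.04641766  0.02360365] axle xy 0.0011171712665034852 0.04736940295599521
```

View pics/scene3.png

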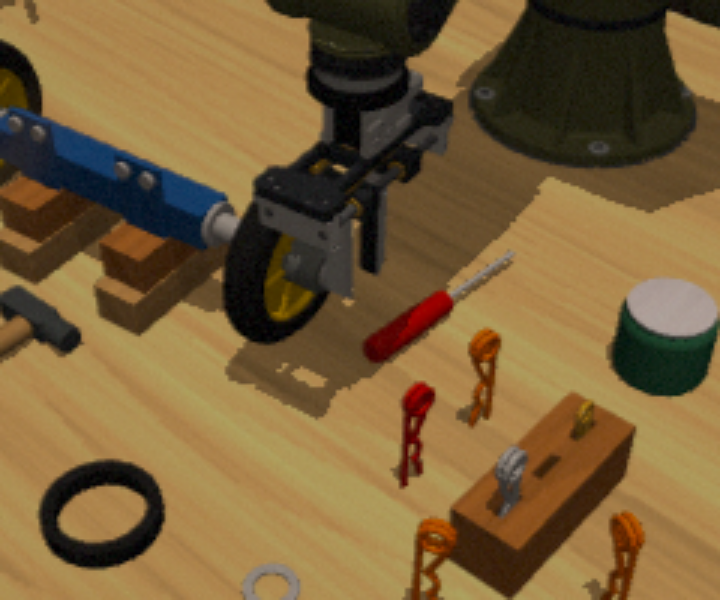

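>>> {"op": "jog_arm", "data": {"rows": [-0.0011, -0.0002, -0.007, 0, 0, 0, 0.66, 0.0009, -0.0049, 0, 0, 0, 0, 0.66, 0.0009, -0.0049, 0, 0, 0, 0, 0.66, 0.0009, -0.0049, 0, 0, 0, 0, 0.66, 0.0005, -0.003, 0, 0, 0, 0, 0.66, 0.0005, -0.003, 0, 0, 0, 0, 0.66, 0.0005, -0.003, 0, 0, 0, 0, 0.66, 0.0005, -0.003, 0, 0, 0, 0, 0.66]}}

```text
time_s: 3.93
ee_pos: [0.5002, 0.0948, 0.0939]
eef_rot: [2.415, 1.57, 1.019]
force: [-0.7, 6.6, 3.7]
grip_width: 0.0319
```

>>> {"op": "jog_arm", "data": {"rows": [0.0005, -0.003, 0, 0, 0, 0, 0.66, 0.0005, -0.003, 0, 0, 0, 0, 0.66, 0.0005, -0.003, 0, 0, 0, 0, 0.66]}}

```text
time_s: 4.18
ee_pos: [0.5017, 0.0859, 0.0938]
eef_rot: [2.348, 1.569, 0.953]
force: [0.2, 5.5, 2.3]
grip_width: 0.0321
```

>>> {"op": "jog_arm", "data": {"rows": [0.0005, -0.003, 0, 0, 0, 0, 0.66, 0.0005, -0.003, 0, 0, 0, 0, 0.66, 0.0005, -0.003, 0, 0, 0, 0, 0.66]}}

```text
time_s: 4.43
ee_pos: [0.5033, 0.0769, 0.0938]
eef_rot: [2.271, 1.569, 0.875]
force: [1.2, 6.2, 1.3]
grip_width: 0.0322
```

>>> {"op": "jog_arm", "data": {"rows": [0.0005, -0.003, 0, 0, 0, 0, 0.66, 0.0003, -0.002, 0, 0, 0, 0, 0.66, 0, 0, 0, 0, 0, 0, 0.66]}}

```text
time_s: 4.68
ee_pos: [0.5042, 0.0716, 0.0938]
eef_rot: [1.947, 1.57, 0.552]
force: [1.8, 2.6, 1.5]
grip_width: 0.0318
```

>>> {"op": "jog_arm", "data": {"rows": [0.0002, -0.001, 0, 0, 0, 0, 0.66, 0.0002, -0.001, 0, 0, 0, 0, 0.66]}}

```text
time_s: 4.85
ee_pos: [0.5045, 0.0699, 0.0938]
eef_rot: [2.071, 1.57, 0.675]
force: [-0.2, 4.8, 3.0]
grip_width: 0.0318
```

>>> {"op": "jog_arm", "data": {"rows": [0.0002, -0.001, 0, 0, 0, 0, 0.66, 0, 0, 0, 0, 0, 0, 0.66]}}

```text
time_s: 5.02
ee_pos: [0.5046, 0.0688, 0.0938]
eef_rot: [1.93, 1.57, 0.534]
force: [1.3, 5.1, 2.5]
grip_width: 0.0319
```

>>> {"op": "jog_arm", "data": {"rows": [0.0002, -0.001, 0, 0, 0, 0, 0.66, 0, 0, 0, 0, 0, 0, 0.66]}}

```text
time_s: 5.18
ee_pos: [0.5047, 0.0682, 0.0938]
eef_rot: [2.503, 1.569, 1.108]
force: [0.2, 8.1, 4.3]
grip_width: 0.0319
```

>>> {"op": "jog_arm", "data": {"rows": [0.0002, -0.001, 0, 0, 0, 0, 0.66, 0, 0, 0, 0, 0, 0, 0.66]}}

```text
time_s: 5.35
ee_pos: [0.5048, 0.068, 0.0938]
eef_rot: [2.858, 1.568, 1.462]
force: [0.1, 14.6, 5.2]
grip_width: 0.0319
```

>>> {"op": "jog_arm", "data": {"rows": [0.0002, -0.001, 0, 0, 0, 0, 0.66, 0, 0, 0, 0, 0, 0, 0.66]}}

```text
time_s: 5.52
ee_pos: [0.5048, 0.0679, 0.0938]
eef_rot: [2.965, 1.567, 1.57]
force: [-1.5, 21.4, 5.4]
grip_width: 0.0319
```

>>> {"op": "jog_arm", "data": {"rows": [-0.001, 0.006, 0, 0, 0, 0, 0.66, -0.001, 0.006, 0, 0, 0, 0, 0.66, 0, 0, 0.03, 0, 0, 0, 0.66, 0, 0, 0.04, 0, 0, 0, 0.66, 0, 0, 0.04, 0, 0, 0, 0.66, 0, 0.02, 0.03, 0, 0, 7, 0.6, 0, 0.03, 0, 0, 0, 7, 0.6, 0.005, 0.03, 0, 0, 0, 7, 0.6]}}

```text
time_s: 6.18
ee_pos: [0.5081, 0.1582, 0.2356]
eef_rot: [1.051, 1.567, 0.026]
force: [0.5, 0.9, -0.5]
grip_width: 0.0374
```

>>> {"op": "jog_arm", "data": {"rows": [0.007, 0.03, 0, 0, 0, 7, 0.6, 0.008, 0.03, 0, 0, 0, 7, 0.6, 0.009, 0.03, 0, 0, 0, 7, 0.6, 0.009, 0.03, 0, 0, 0, 7, 0.6, 0.009, 0.03, 0, 0, 0, 7, 0.6, 0.008, 0.029, 0, 0, 0, 7, 0.6, 0.006, 0, 0, 0, 0, 7, 0.6, 0, 0, 0, 0, 0, 7, 0.6]}}

```text
time_s: 6.85
ee_pos: [0.5642, 0.3377, 0.2321]
eef_rot: [-2.215, 1.569, -2.259]
force: [0.4, -1.5, 0.1]
grip_width: 0.0374
```

>>> {"op": "jog_arm", "data": {"rows": [0, 0, 0, 0, 0, 6.7, 0.6, 0, 0, 0, 0, 0, 0, 0.6, 0, 0, 0, 0, 0, 0, 0.6]}}

```text
time_s: 7.1
ee_pos: [0.5639, 0.3364, 0.2331]
eef_rot: [-2.168, 1.57, -2.107]
force: [0.1, 0.3, -0.2]
grip_width: 0.0374
```

Run:
```python
from h import *
from station import ctrl
o,M=state(); print(o["time_s"],o["ee_pos"],o["grip_width"],o["force"],o["qpos"].round(2))
print("rot",rv(M,goal(93.66,1)))
for n in("wrist","top","scene"):
    m=ctrl.camera_model(n);im,d=ctrl.camera(n);  np.savez(f"pics/{n}4.npz",im=im,d=d,K=m["K"],E=m["extrinsics"]); cv2.imwrite(f"pics/{n}4.png",im[:,:,::-1])
```

```text
7.1 [0.56387365 0.33643542 0.23314972] 0.03740046335225785 [ 0.07234651  0.34979032 -0.18896556] [ 0.48  0.53  1.14 -0.    1.48 -1.15]
rot [ 0.03779311 -0.02240463  0.15176516]
```

View pics/wrist4.png

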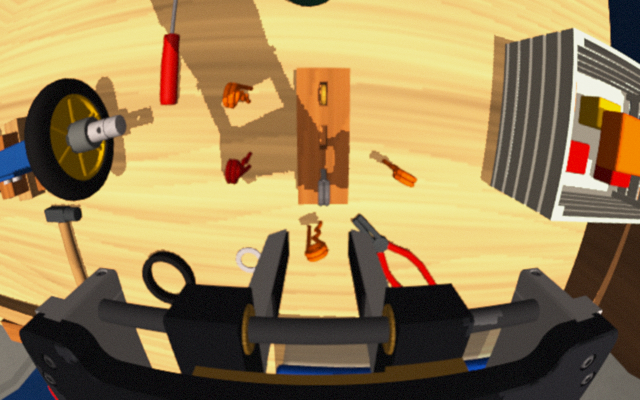

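View pics/top4.png

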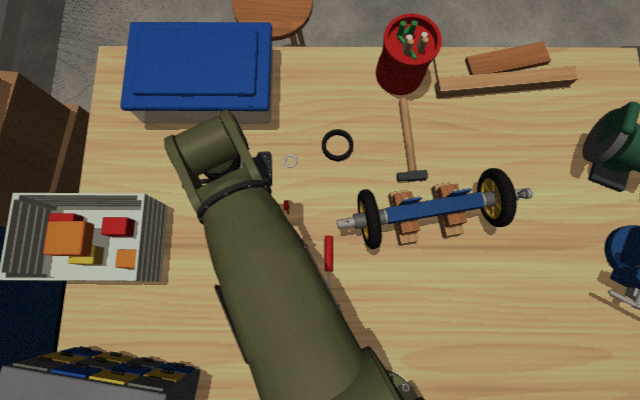

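View pics/scene4.png

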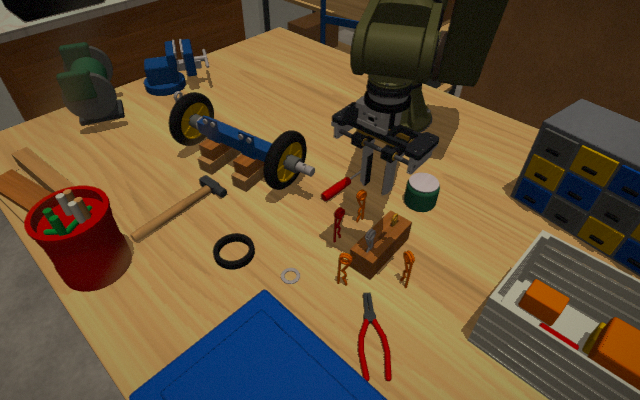

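```bash
cat >> h.py <<'E'
def wdirs(K):
    v,u=np.mgrid[0:400,0:640].astype(float); x=(u-K[0,2])/K[0,0]; y=(v-K[1,2])/K[1,1]; th=np.hypot(x,y)+1e-9
    return np.stack([np.tan(th)*x/th,np.tan(th)*y/th,np.ones_like(th)],-1)
def wpts(d,K,E): return (wdirs(K)*d[...,None])@E[:3,:3].T+E[:3,3]
def wray(u,v,K,E,z):
    x=(u-K[0,2])/K[0,0]; y=(v-K[1,2])/K[1,1]; th=np.hypot(x,y)+1e-9
    r=E[:3,:3]@np.array([np.sin(th)*x/th,np.sin(th)*y/th,np.cos(th)]); o=E[:3,3]; return o+r*(z-o[2])/r[2]
E
python3 - <<'E'
from h import *
im,d,K,E=load("wrist4");P=wpts(d,K,E)
cv2.imwrite("pics/w4a.png",np.vstack([cv2.resize(im[90:170,60:150,::-1],(630,300),interpolation=cv2.INTER_CUBIC),cv2.resize(im[150:230,280:370,::-1],(630,300),interpolation=cv2.INTER_CUBIC)]))
g=lambda m:(m.sum(),P[m].min(0).round(4),P[m].max(0).round(4),P[m].mean(0).round(4))
near=np.hypot(P[...,0]-.5645,P[...,1]-.339)<.03
print("clip",g(near&(P[...,2]>.075)&(P[...,2]<.135)))
hsv=cv2.cvtColor(im,cv2.COLOR_RGB2HSV)
r=np.zeros(d.shape,bool); r[60:210,290:355]=1; r&=abs(P[...,2]-.06)<.006
q=P[r][:,:2].astype(np.float32); rc=cv2.minAreaRect(q); print("rack",rc,P[r][:,2].mean())
for n in("top4","scene4"):
    im,d,K,E=load(n);Q=pts(d,K,E);nr=np.hypot(Q[...,0]-.5645,Q[...,1]-.339)<.03
    m=nr&(Q[...,2]>.075)&(Q[...,2]<.125); print(n,m.sum(),Q[m].mean(0) if m.any() else 0)
im,d,K,E=load("top4"); cv2.imwrite("pics/t4a.png",cv2.resize(im[190:250,320:400,::-1],None,fx=8,fy=8,interpolation=cv2.INTER_CUBIC))
E
```

```text
clip (np.int64(366), array([0.5519, 0.3356, 0.0754]), array([0.5798, 0.3492, 0.1204]), array([0.5631, 0.3422, 0.1133]))
rack ((0.5133859515190125, 0.33958593010902405), (0.159507155418396, 0.06074737757444382), 3.5790398120880127) 0.06103946682092885
top4 0 0
scene4 121 [0.57130294 0.34360817 0.10591216]
```

View pics/w4a.png

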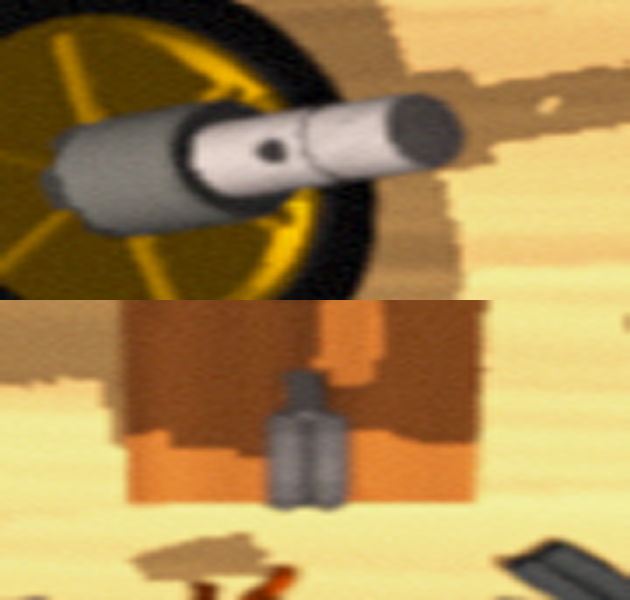

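View pics/t4a.png

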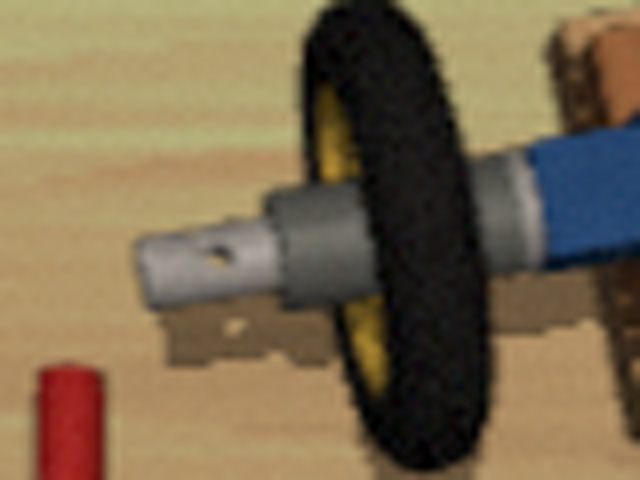

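Run:
```python
from h import *
im,d,K,E=load("wrist4"); a=wray(98.9,130.3,K,E,.1125); print("wrist hole",a,((a[:2]-O)@AX,(a[:2]-O)@AY))
P=wpts(d,K,E)
for lo in np.arange(-.13,.06,.01):
    s=(P[...,:2]-O)@AY; t=(P[...,:2]-O)@AX; m=(s>lo)&(s<lo+.01)&(abs(t)<.03)&(P[...,2]>.085)&(P[...,2]<.128)
    if m.sum()>5: k=P[...,2][m]>np.percentile(P[m][:,2],70); print(round(lo,3),m.sum(),t[m].min().round(4),t[m].max().round(4),t[m][k].mean().round(4),P[m][:,2].max().round(4),s[m].max().round(4))
im,d,K,E=load("top4"); b=ray(347.1,221.4,K,E,.1125); print("top hole",b,((b[:2]-O)@AX,(b[:2]-O)@AY))
P=pts(d,K,E);s=(P[...,:2]-O)@AY; t=(P[...,:2]-O)@AX
m=(abs(t)<.03)&(P[...,2]>.115)&(P[...,2]<.125)&(s>-.03)&(s<.02);print("hub face top",np.sort(s[m])[-6:])
m=(abs(t)<.02)&(P[...,2]>.1)&(P[...,2]<.125)&(s>-.01)&(s<.05);print("bar end top",np.sort(s[m])[-6:],t[m].mean())
```

```text
wrist hole [0.50477232 0.07874656 0.1125    ] (np.float64(0.0013359890469064025), np.float64(0.004279564625649821))
-0.06 7 -0.0203 0.0267 0.0138 0.1246 -0.0501
-0.05 629 -0.0299 0.0299 -0.0003 0.128 -0.04
-0.04 163 -0.0193 0.0214 0.0012 0.1228 -0.03
-0.03 177 -0.02 0.0207 0.0009 0.1229 -0.02
-0.02 377 -0.0196 0.0214 0.0008 0.1225 -0.0101
-0.01 128 -0.0117 0.0129 0.0013 0.1149 -0.0001
-0.0 124 -0.0118 0.0136 -0.0002 0.1144 0.01
0.01 120 -0.0119 0.0131 0.0011 0.1143 0.0199
0.02 191 -0.0118 0.0132 0.0003 0.1146 0.03
0.03 129 -0.0107 0.0123 0.0006 0.1149 0.0321
top hole [0.50437711 0.07793884 0.1125    ] (np.float64(0.0008064828247216676), np.float64(0.003552764317643559))
hub face top [-0.01791005 -0.01765913 -0.01729736 -0.01663775 -0.0165796  -0.01627486]
bar end top [0.02734425 0.02782178 0.02791432 0.02794996 0.02795572 0.02834775] -0.000769772335720644
```

>>> {"op": "jog_arm", "data": {"rows": [0.0006, 0.0056, -0.03, 0, 0, 0, 0.6, 0, 0, -0.03, 0, 0, 0, 0.6, 0, 0, -0.03, 0, 0, 0, 0.6, 0, 0, -0.03, 0, 0, 0, 0.6, 0, 0, -0.027, 0, 0, 0, 0.6, 0, 0, 0, 0, 0, 0, 0.6, 0, 0, 0, 0, 0, 0, 0.6]}}

```text
time_s: 7.83
ee_pos: [0.5643, 0.342, 0.0862]
eef_rot: [-2.669, 1.569, -2.606]
force: [0.3, 0.2, 0.6]
grip_width: 0.0376
```

Run:
```python
from h import *
from station import ctrl
o,M=state(); print(o["time_s"],o["ee_pos"],o["grip_width"],o["force"],"rot",rv(M,goal(93.6,1)))
ims=[]
for n in("wrist","scene"):
    m=ctrl.camera_model(n);im,d=ctrl.camera(n);  np.savez(f"pics/{n}5.npz",im=im,d=d,K=m["K"],E=m["extrinsics"]); ims.append(im)
cv2.imwrite("pics/c5.png",np.hstack([cv2.resize(ims[0][130:330,220:420,::-1],(400,400)),cv2.resize(ims[1][180:290,320:430,::-1],(400,400),interpolation=cv2.INTER_CUBIC)]))
```

```text
7.8333 [0.56426055 0.34195197 0.08615052] 0.037592196274699306 [0.28198426 0.2448242  0.62657644] rot [ 0.05558013 -0.09367188 -0.04753383]
```

View pics/c5.png

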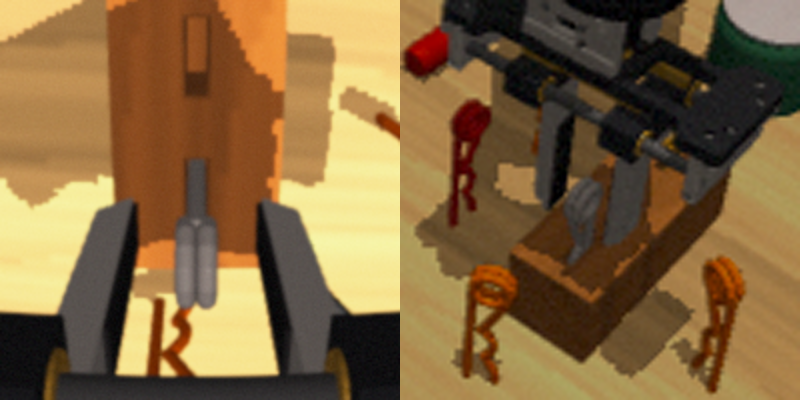

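>>> {"op": "jog_arm", "data": {"rows": [0, 0, 0, 0, 0, 0, 0.8, 0, 0, 0, 0, 0, 0, 0.85, 0, 0, 0, 0, 0, 0, 0.9, 0, 0, 0, 0, 0, 0, 0.95, 0, 0, 0, 0, 0, 0, 1, 0, 0, 0, 0, 0, 0, 1], "squeeze": 50}}

```text
time_s: 8.43
ee_pos: [0.5647, 0.3423, 0.0869]
eef_rot: [0.437, 1.57, 0.502]
force: [-1.2, -0.0, 2.5]
grip_width: 0.012
```

>>> {"op": "jog_arm", "data": {"rows": [0, 0, 0.01, 0, 0, 0, 1, 0, 0, 0.02, 0, 0, 0, 1, 0, 0, 0.03, 0, 0, 0, 1, 0, 0, 0.035, 0, 0, 0, 1, 0, 0, 0.035, 0, 0, 0, 1, 0, 0, 0, 0, 0, 0, 1, 0, 0, 0, 0, 0, 0, 1]}}

```text
time_s: 9.02
ee_pos: [0.565, 0.3425, 0.2191]
eef_rot: [0.422, 1.567, 0.487]
force: [-0.5, 0.4, -1.4]
grip_width: 0.0117
```

Run:
```python
from h import *
from station import ctrl
o,M=state(); print(o["time_s"],o["ee_pos"],o["grip_width"],o["force"],"rot",rv(M,goal(93.6,1)))
ims=[]
for n in("wrist","scene"):
    m=ctrl.camera_model(n);im,d=ctrl.camera(n);  np.savez(f"pics/{n}6.npz",im=im,d=d,K=m["K"],E=m["extrinsics"]); ims.append(im)
cv2.imwrite("pics/c6.png",np.hstack([cv2.resize(ims[0][130:330,220:420,::-1],(400,400)),cv2.resize(ims[1][120:270,300:420,::-1],(400,500),interpolation=cv2.INTER_CUBIC)[:400]]))
```

```text
9.0167 [0.56504861 0.34248348 0.21907275] 0.011673789520342823 [-0.54626746  0.38671541 -1.4434485 ] rot [-0.10762755  0.20376137 -0.13541879]
```

View pics/c6.png

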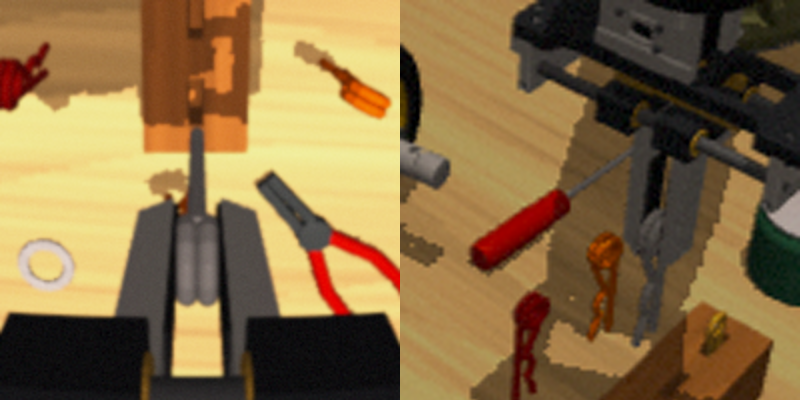

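Run:
```python
from h import *
im,d,K,E=load("scene6"); cv2.imwrite("pics/s6z.png",cv2.resize(im[175:235,350:410,::-1],(600,600),interpolation=cv2.INTER_CUBIC))
P=pts(d,K,E); 
for z0 in np.arange(.15,.24,.01):
    # fingers/clips slice
    m=(P[...,2]>z0)&(P[...,2]<z0+.01)&(np.hypot(P[...,0]-.57,P[...,1]-.344)<.04)
    if m.any(): print(round(z0,3),m.sum(),P[m][:,:2].min(0).round(4),P[m][:,:2].max(0).round(4))
# where the two hypotheses project
c=np.array([.568,.346,.2381])
a=np.deg2rad(3.6);X=np.array([np.cos(a),np.sin(a),0])
for s in(1,-1): print(s,[ (proj(c+X*s*-.011+[0,0,-h],K,E)-[350,175])*10 for h in(30,60,90)for h in[h/1000]])
im,d,K,E=load("wrist6"); cv2.imwrite("pics/w6z.png",cv2.resize(im[180:300,270:370,::-1],(600,600),interpolation=cv2.INTER_CUBIC))
```

```text
0.15 23 [0.555  0.3384] [0.5777 0.346 ]
0.16 25 [0.5556 0.3385] [0.5744 0.3457]
0.17 18 [0.556  0.3395] [0.5738 0.3451]
0.18 21 [0.5569 0.34  ] [0.5743 0.3454]
0.19 23 [0.5548 0.3387] [0.5724 0.3454]
0.2 11 [0.5563 0.3409] [0.573  0.3447]
0.21 13 [0.5716 0.3348] [0.5776 0.35  ]
0.22 52 [0.556  0.3263] [0.5811 0.3607]
0.23 75 [0.5565 0.3247] [0.5827 0.3611]
1 [array([297.05428311, 228.65693305]), array([281.01449797, 337.29135504]), array([265.74378389, 440.7170046 ])]
-1 [array([232.54039463, 287.57297426]), array([217.87474706, 396.32114298]), array([203.92227474, 499.78100089])]
```

View pics/s6z.png

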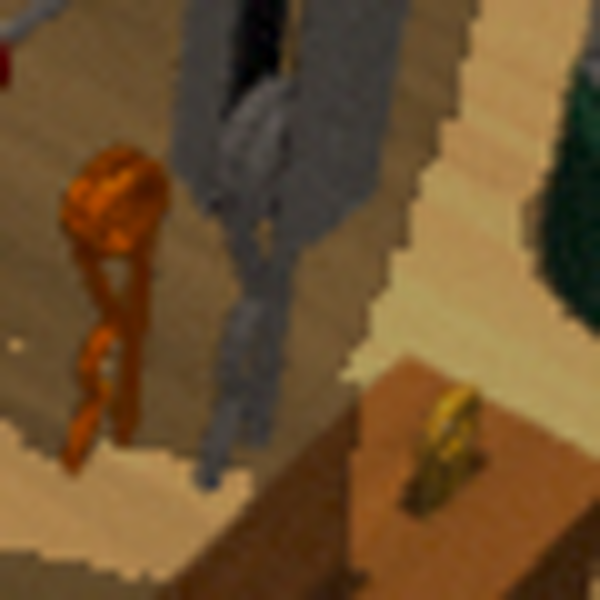

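View pics/w6z.png

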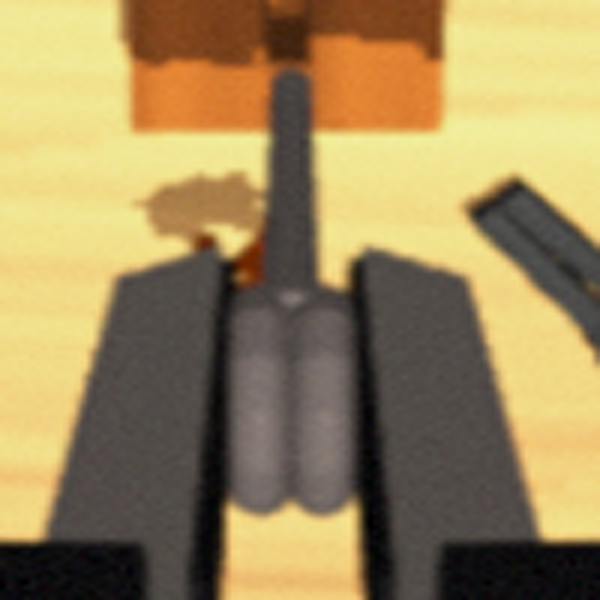

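>>> {"op": "jog_arm", "data": {"rows": [-0.003, -0.015, 0.005, 0, 0, 0.4, 1, -0.0055, -0.0291, 0, 0, 0, 0.8, 1, -0.0055, -0.0291, 0, 0, 0, 0.8, 1, -0.0055, -0.0291, 0, 0, 0, 0.8, 1, -0.0055, -0.0291, 0, 0, 0, 0.8, 1, -0.0055, -0.0291, 0, 0, 0, 0.8, 1, -0.0055, -0.0291, 0, 0, 0, 0.8, 1, -0.0055, -0.0291, 0, 0, 0, 0.8, 1]}}

```text
time_s: 9.78
ee_pos: [0.5219, 0.1221, 0.22]
eef_rot: [3.134, 1.568, -2.979]
force: [0.4, -0.7, -1.1]
grip_width: 0.0119
```

>>> {"op": "jog_arm", "data": {"rows": [-0.0055, -0.0291, 0, 0, 0, 0.4, 1, -0.0024, -0.015, 0, 0, 0, 0, 1, 0, 0, -0.01, 0, 0, 0, 1, 0, 0, -0.005, 0, 0, 0, 1, 0, 0, 0, 0, 0, 0, 1, 0, 0, 0, 0, 0, 0, 1]}}

```text
time_s: 10.28
ee_pos: [0.5149, 0.0803, 0.2054]
eef_rot: [2.985, 1.569, -3.12]
force: [0.1, 0.2, -0.3]
grip_width: 0.0117
```

Run:
```python
from h import *
from station import ctrl
o,M=state(); print(o["time_s"],o["ee_pos"],o["grip_width"],o["force"],"rot",rv(M,goal(100,1)),"dtcp",axw(.011+.001,.004)-o["ee_pos"][:2])
ims=[]
for n in("wrist","scene"):
    m=ctrl.camera_model(n);im,d=ctrl.camera(n);  np.savez(f"pics/{n}7.npz",im=im,d=d,K=m["K"],E=m["extrinsics"]); ims.append(im)
cv2.imwrite("pics/w7.png",cv2.resize(ims[0][150:310,220:420,::-1],(750,600),interpolation=cv2.INTER_CUBIC))
cv2.imwrite("pics/s7.png",cv2.resize(ims[1][80:220,220:400,::-1],None,fx=4,fy=4,interpolation=cv2.INTER_CUBIC))
```

```text
10.2833 [0.51488806 0.08032199 0.20543429] 0.011716261790502848 [ 0.06519431  0.17558832 -0.29848782] rot [ 0.00220857 -0.11122932 -0.19397726] dtcp [4.34736460e-04 1.61006852e-06]
```

View pics/w7.png

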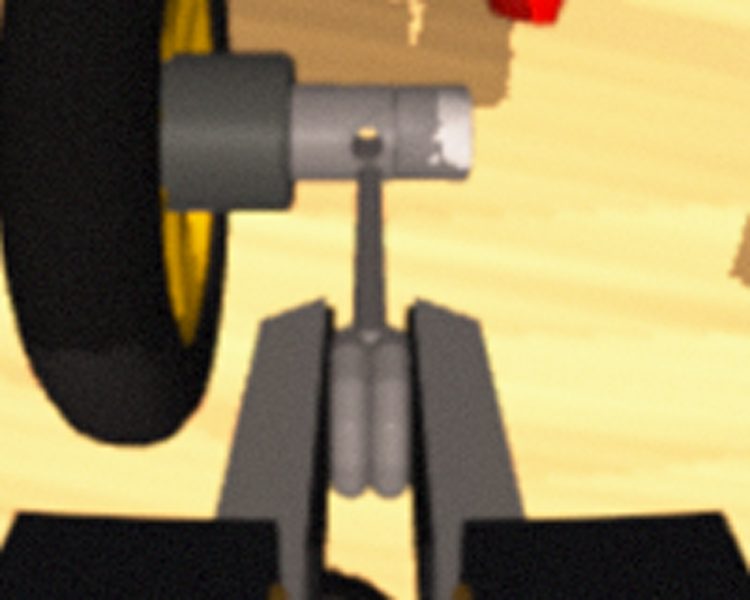

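View pics/s7.png

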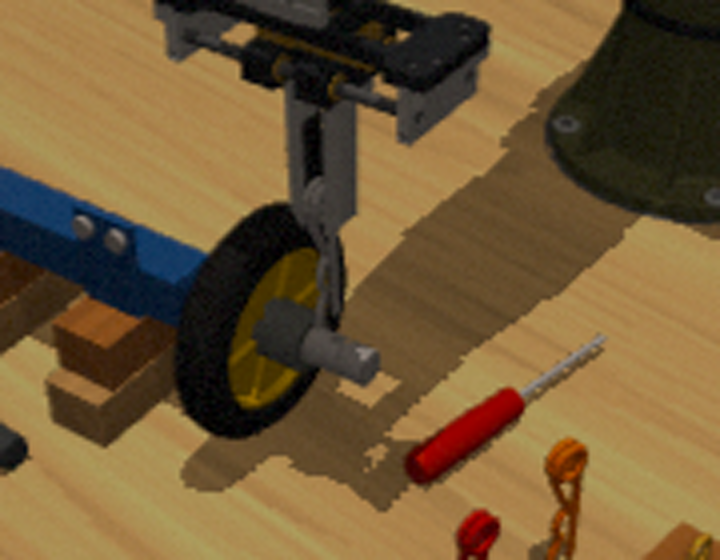

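Run:
```python
from h import *
im,d,K,E=load("wrist7")
h=wray(317.9,187.6,K,E,.1125)
for v in(194.4,194.8,195.4):
  t=wray(318.7,v,K,E,.1344); print("tip",t,"hole",h,"hole-tip axle",((h-t)[:2]@AX).round(4),((h-t)[:2]@AY).round(4), "tip-tcp axle",((t[:2]-[.5149,.0803])@AX).round(4),((t[:2]-[.5149,.0803])@AY).round(4))
```

```text
tip [0.50353518 0.07973835 0.1344    ] hole [0.50356852 0.07904705 0.1125    ] hole-tip axle -0.0001 -0.0007 tip-tcp axle -0.0113 0.0014
tip [0.50388217 0.07980086 0.1344    ] hole [0.50356852 0.07904705 0.1125    ] hole-tip axle -0.0004 -0.0007 tip-tcp axle -0.0109 0.0014
tip [0.50440315 0.07989471 0.1344    ] hole [0.50356852 0.07904705 0.1125    ] hole-tip axle -0.001 -0.0007 tip-tcp axle -0.0104 0.0014
```

>>> {"op": "jog_arm", "data": {"rows": [-0.0008, -0.0006, -0.008, 0, 0, 0, 1, 0, 0, -0.008, 0, 0, 0, 1, 0, 0, 0, 0, 0, 0, 1, 0, 0, 0, 0, 0, 0, 1]}}

```text
time_s: 10.72
ee_pos: [0.5141, 0.0789, 0.1898]
eef_rot: [3.054, 1.57, -3.052]
force: [-0.0, 0.1, -0.1]
grip_width: 0.0113
```

Run:
```python
from h import *
from station import ctrl
o,M=state(); print(o["time_s"],o["ee_pos"],o["grip_width"],o["force"],"rot",rv(M,goal(100,1)))
ims=[]
for n in("wrist","scene"):
    m=ctrl.camera_model(n);im,d=ctrl.camera(n);  np.savez(f"pics/{n}8.npz",im=im,d=d,K=m["K"],E=m["extrinsics"]); ims.append(im)
cv2.imwrite("pics/w8.png",cv2.resize(ims[0][170:215,290:350,::-1],(800,600),interpolation=cv2.INTER_CUBIC))
cv2.imwrite("pics/s8.png",cv2.resize(ims[1][125:185,270:330,::-1],None,fx=10,fy=10,interpolation=cv2.INTER_CUBIC))
```

```text
10.7167 [0.51406343 0.07888765 0.1897699 ] 0.011308787859784787 [-0.0377036   0.14363556 -0.11777727] rot [ 0.00631553 -0.07110946 -0.14250186]
```

View pics/w8.png

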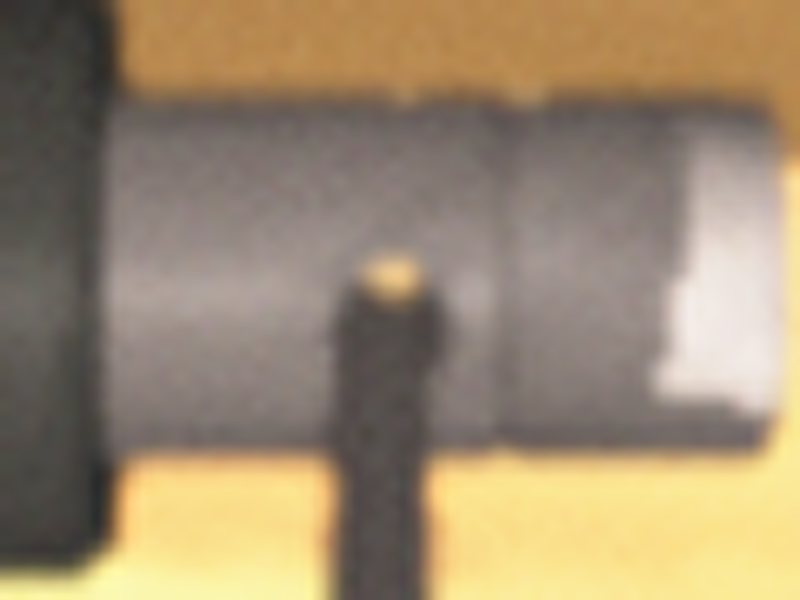

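View pics/s8.png

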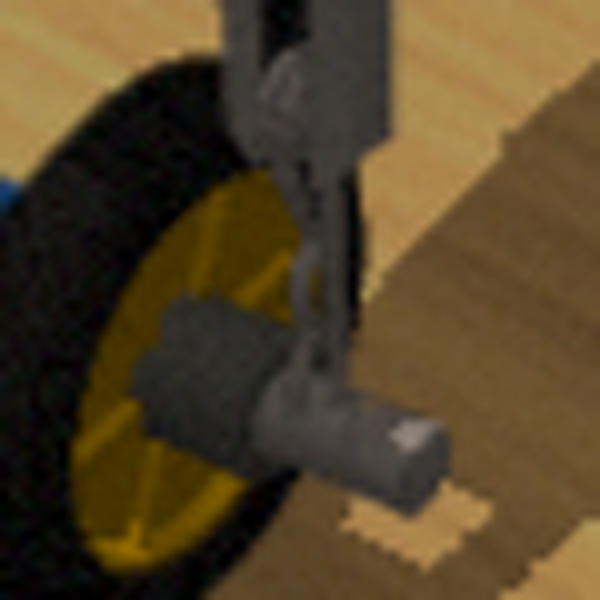

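>>> {"op": "jog_arm", "data": {"rows": [-0.0011, 0.0004, -0.002, 0, 0, 0, 1, 0, 0, -0.002, 0, 0, 0, 1, 0, 0, 0, 0, 0, 0, 1]}}

```text
time_s: 11.07
ee_pos: [0.5131, 0.0792, 0.1861]
eef_rot: [2.967, 1.57, -3.139]
force: [-0.4, 0.0, -0.4]
grip_width: 0.0119
```

Run:
```python
from h import *
from station import ctrl
o,M=state(); print(o["time_s"],o["ee_pos"],o["grip_width"],o["force"],"rot",rv(M,goal(100,1)))
n="wrist"
m=ctrl.camera_model(n);im,d=ctrl.camera(n);  np.savez(f"pics/{n}9.npz",im=im,d=d,K=m["K"],E=m["extrinsics"])
cv2.imwrite("pics/w9.png",cv2.resize(im[170:215,290:350,::-1],(800,600),interpolation=cv2.INTER_CUBIC))
```

```text
11.0667 [0.51307022 0.07922032 0.18610919] 0.011883472363461371 [-0.39406873  0.00679301 -0.37169275] rot [ 3.40358454e-05 -2.21298435e-02 -1.32189223e-01]
```

View pics/w9.png

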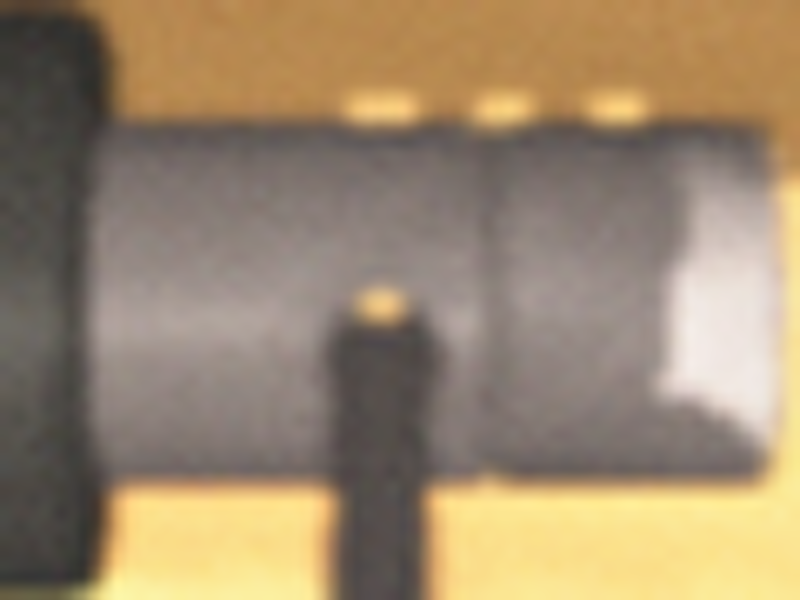

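Run:
```python
from h import *
for n in("wrist7","wrist9"):
    im,_,_,_=load(n); c=im[180:212,304:334].mean(2).round().astype(int)
    print(n); print("\n".join(str(180+i)+" "+" ".join("%3d"%x for x in r[6:24]) for i,r in enumerate(c)))
im,_,_,_=load("wrist9");c=np.clip(im[180:210,298:338].astype(float)*2.2-60,0,255).astype(np.uint8)
cv2.imwrite("pics/w9b.png",cv2.resize(c[:,:,::-1],(800,600),interpolation=cv2.INTER_CUBIC))
```

```text
wrist7
180 137 136 138 132 134 135 134 131 131 126 128 129 131 132 128 124 132 140
181 140 141 135 141 139 140 137 135 129 135 135 138 141 134 133 128 133 140
182 144 139 145 146 142 141 137 138 138 140 137 141 139 140 136 132 140 147
183 146 146 144 146 140 140 143 150 153 153 140 142 146 142 138 132 142 149
184 154 151 148 143 143 148 172 185 181 176 152 145 149 153 146 140 140 148
185 161 155 153 142 138 153 188 201 203 192 156 145 153 159 154 143 139 147
186 158 158 151 139 112 113 139 157 159 141 120 125 151 166 154 142 133 141
187 155 152 151 130  94  75  88 100 101  91  84 102 138 154 150 134 129 135
188 146 145 140 115  80  71  75  75  79  77  76  89 124 145 142 130 129 131
189 144 138 134 111  85  70  76  76  74  75  74  86 119 135 132 120 121 130
190 136 134 133 118  84  74  79  76  77  78  77  98 120 130 123 108 119 128
191 137 134 136 125 103  85  83  85  80  83  94 111 122 128 120 107 116 122
192 134 135 132 129 116 108  97  95  94  98 109 123 127 126 117 108 116 118
193 132 127 130 128 125 118 111  99  95 103 112 126 125 125 115 107 113 123
194 127 124 125 127 125 114 1
[... 3077 characters left out ...]
 125 119 116 115
203 120 119 121 113  99  78  77  77  80  78  77  78 105 118 123 114 111 111
204 115 110 114 105  97  83  77  81  82  78  82  80  99 110 119 116 107 103
205 108 112 108 108  95  77  74  77  79  73  80  80  94 113 115 117 130 118
206 152 151 153 145 122  88  78  78  78  84  76  90 130 148 155 162 178 168
207 200 201 200 197 168 112  80  78  80  81  77 101 168 199 201 203 206 205
208 205 207 206 201 173 113  79  81  79  81  80 100 164 198 206 209 207 209
209 206 203 205 195 159 105  79  77  80  80  79  96 156 192 204 204 205 206
210 202 203 202 189 150 100  78  77  79  80  80  96 157 193 203 201 205 204
211 203 204 203 190 148  96  76  79  81  78  76  98 153 191 204 203 203 204
```

View pics/w9b.png

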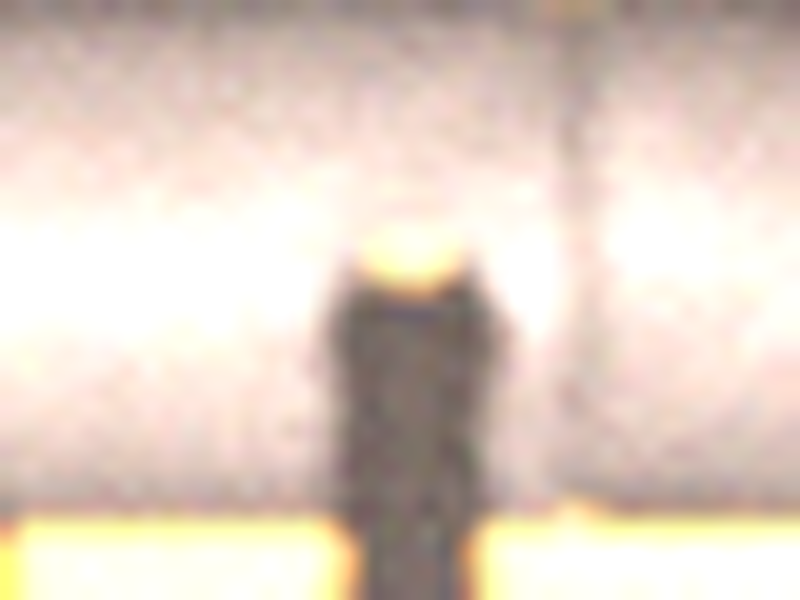

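>>> {"op": "jog_arm", "data": {"rows": [0, 0, -0.0015, 0, 0, 0, 1, 0, 0, -0.0015, 0, 0, 0, 1, 0, 0, 0, 0, 0, 0, 1]}}

```text
time_s: 11.37
ee_pos: [0.5131, 0.0792, 0.1831]
eef_rot: [3.069, 1.57, -3.037]
force: [-0.0, 0.3, -1.2]
grip_width: 0.0118
```

>>> {"op": "jog_arm", "data": {"rows": [0, 0, -0.0015, 0, 0, 0, 1, 0, 0, 0, 0, 0, 0, 1]}}

```text
time_s: 11.53
ee_pos: [0.5132, 0.0792, 0.1817]
eef_rot: [3.101, 1.571, -3.005]
force: [-0.9, 0.6, 0.2]
grip_width: 0.0116
```

>>> {"op": "jog_arm", "data": {"rows": [0, 0, -0.0015, 0, 0, 0, 1, 0, 0, 0, 0, 0, 0, 1]}}

```text
time_s: 11.7
ee_pos: [0.5132, 0.0792, 0.1802]
eef_rot: [3.042, 1.571, -3.065]
force: [-0.0, 0.2, -1.2]
grip_width: 0.0119
```

>>> {"op": "jog_arm", "data": {"rows": [0, 0, -0.0015, 0, 0, 0, 1, 0, 0, -0.0015, 0, 0, 0, 1, 0, 0, 0, 0, 0, 0, 1]}}

```text
time_s: 11.95
ee_pos: [0.5131, 0.0792, 0.1771]
eef_rot: [3.065, 1.57, -3.042]
force: [1.0, 0.8, -0.8]
grip_width: 0.0115
```

>>> {"op": "jog_arm", "data": {"rows": [0, 0, -0.002, 0, 0, 0, 1, 0, 0, -0.002, 0, 0, 0, 1, 0, 0, 0, 0, 0, 0, 1]}}

```text
time_s: 12.2
ee_pos: [0.5131, 0.0792, 0.173]
eef_rot: [3.031, 1.57, -3.075]
force: [0.1, -0.2, -0.8]
grip_width: 0.0118
```

>>> {"op": "jog_arm", "data": {"rows": [0, 0, -0.002, 0, 0, 0, 1, 0, 0, -0.002, 0, 0, 0, 1, 0, 0, 0, 0, 0, 0, 1]}}

```text
time_s: 12.45
ee_pos: [0.5131, 0.0792, 0.169]
eef_rot: [3.011, 1.57, -3.095]
force: [-0.5, 0.4, -0.6]
grip_width: 0.0119
```

Run:
```python
from h import *
from station import ctrl
ims=[]
for n in("wrist","scene"):
    m=ctrl.camera_model(n);im,d=ctrl.camera(n);  np.savez(f"pics/{n}10.npz",im=im,d=d,K=m["K"],E=m["extrinsics"]); ims.append(im)
cv2.imwrite("pics/c10.png",np.hstack([cv2.resize(ims[0][160:280,260:380,::-1],(400,400),interpolation=cv2.INTER_CUBIC),cv2.resize(ims[1][125:185,270:330,::-1],(400,400),interpolation=cv2.INTER_CUBIC)]))
```

```text
(no output)
```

View pics/c10.png

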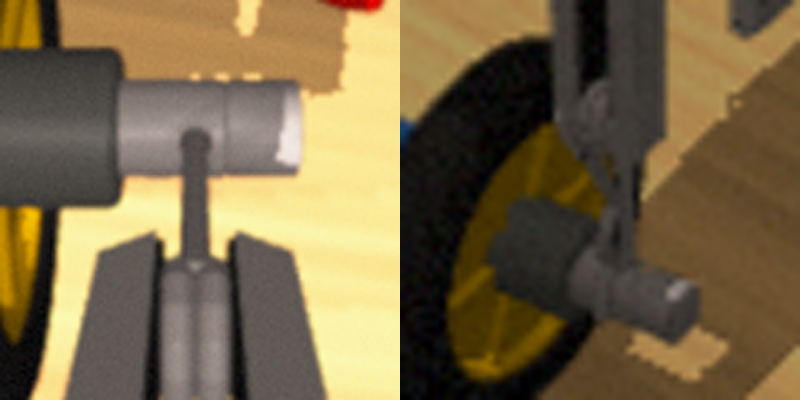

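>>> {"op": "jog_arm", "data": {"rows": [0, 0, -0.0025, 0, 0, 0, 1, 0, 0, -0.0025, 0, 0, 0, 1, 0, 0, -0.0015, 0, 0, 0, 1, 0, 0, 0, 0, 0, 0, 1]}}

```text
time_s: 12.88
ee_pos: [0.5132, 0.0792, 0.1626]
eef_rot: [3.074, 1.571, -3.032]
force: [0.8, -0.3, -0.5]
grip_width: 0.0113
```

>>> {"op": "jog_arm", "data": {"rows": [0, 0, -0.001, 0, 0, 0, 1, 0, 0, -0.001, 0, 0, 0, 1, 0, 0, 0, 0, 0, 0, 1]}}

```text
time_s: 13.13
ee_pos: [0.5135, 0.0792, 0.161]
eef_rot: [-0.074, 1.57, 0.103]
force: [2.3, -0.0, -0.8]
grip_width: 0.012
```

>>> {"op": "jog_arm", "data": {"rows": [0, 0, -0.001, 0, 0, 0, 1, 0, 0, -0.001, 0, 0, 0, 1, 0, 0, 0, 0, 0, 0, 1]}}

```text
time_s: 13.38
ee_pos: [0.5135, 0.0792, 0.1589]
eef_rot: [-0.031, 1.57, 0.146]
force: [3.6, 0.8, 0.0]
grip_width: 0.0118
```

>>> {"op": "jog_arm", "data": {"rows": [0.0005, 0.0001, -0.001, 0, 0, 0, 1, 0, 0, -0.001, 0, 0, 0, 1, 0, 0, 0, 0, 0, 0, 1]}}

```text
time_s: 13.63
ee_pos: [0.5139, 0.0793, 0.1569]
eef_rot: [-0.046, 1.57, 0.13]
force: [4.6, 0.9, 1.0]
grip_width: 0.0114
```

>>> {"op": "jog_arm", "data": {"rows": [0, 0, -0.001, 0, 0, 0, 1, 0, 0, -0.001, 0, 0, 0, 1, 0, 0, 0, 0, 0, 0, 1]}}

```text
time_s: 13.88
ee_pos: [0.5139, 0.0793, 0.1549]
eef_rot: [-0.125, 1.57, 0.052]
force: [5.4, 0.6, 1.6]
grip_width: 0.0115
```

>>> {"op": "jog_arm", "data": {"rows": [0.0006, 0.0001, 0, 0, 0, 0, 1, 0, 0, 0, 0, 0, 0, 1]}}

```text
time_s: 14.05
ee_pos: [0.5142, 0.0794, 0.1548]
eef_rot: [3.13, 1.57, -2.976]
force: [2.8, -0.5, 2.8]
grip_width: 0.0117
```

>>> {"op": "jog_arm", "data": {"rows": [0, 0, -0.001, 0, 0, 0, 1, 0, 0, -0.001, 0, 0, 0, 1, 0, 0, 0, 0, 0, 0, 1]}}

```text
time_s: 14.3
ee_pos: [0.5142, 0.0794, 0.1527]
eef_rot: [3.045, 1.57, -3.061]
force: [2.7, 0.9, 1.6]
grip_width: 0.0119
```

>>> {"op": "jog_arm", "data": {"rows": [0.0003, 0, -0.001, 0, 0, 0, 1, 0, 0, -0.001, 0, 0, 0, 1, 0, 0, 0, 0, 0, 0, 1]}}

```text
time_s: 14.55
ee_pos: [0.5143, 0.0794, 0.1505]
eef_rot: [3.108, 1.57, -2.998]
force: [2.7, -0.1, 0.3]
grip_width: 0.0119
```

>>> {"op": "jog_arm", "data": {"rows": [0, 0, -0.001, 0, 0, 0, 1, 0, 0, -0.001, 0, 0, 0, 1, 0, 0, 0, 0, 0, 0, 1]}}

```text
time_s: 14.8
ee_pos: [0.5144, 0.0794, 0.1486]
eef_rot: [3.134, 1.57, -2.972]
force: [0.5, 1.0, 1.1]
grip_width: 0.0118
```

>>> {"op": "jog_arm", "data": {"rows": [0, 0, -0.001, 0, 0, 0, 1, 0, 0, -0.001, 0, 0, 0, 1, 0, 0, 0, 0, 0, 0, 1]}}

```text
time_s: 15.05
ee_pos: [0.5144, 0.0794, 0.1463]
eef_rot: [3.055, 1.57, -3.052]
force: [1.4, 0.8, -2.0]
grip_width: 0.0119
```

Run:
```python
from h import *
from station import ctrl
ims=[]
for n in("wrist","scene"):
    m=ctrl.camera_model(n);im,d=ctrl.camera(n);  np.savez(f"pics/{n}11.npz",im=im,d=d,K=m["K"],E=m["extrinsics"]); ims.append(im)
cv2.imwrite("pics/c11.png",np.hstack([cv2.resize(ims[0][160:280,260:380,::-1],(400,400),interpolation=cv2.INTER_CUBIC),cv2.resize(ims[1][125:185,270:330,::-1],(400,400),interpolation=cv2.INTER_CUBIC)]))
o,M=state(); print(o["force"],o["ee_pos"],o["moment"],rv(M,goal(100)))
```

```text
[ 2.13025127  0.36931845 -3.94234448] [0.51436871 0.07938159 0.1463643 ] [ 0.11229862 -0.50131003  0.01317778] [ 0.0033516  -0.05681979 -0.13279809]
```

View pics/c11.png

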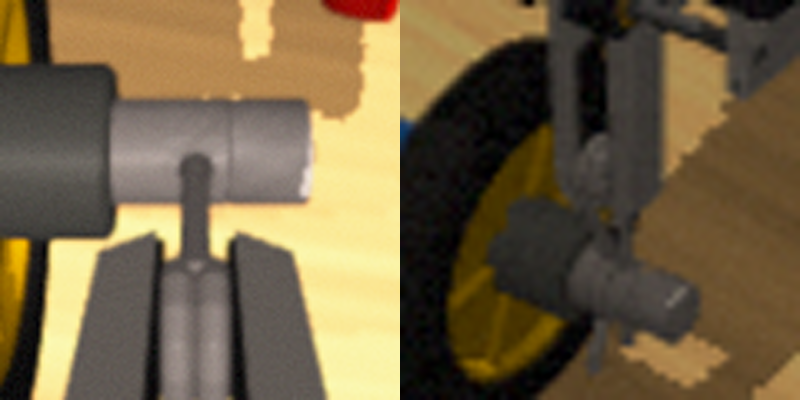

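>>> {"op": "jog_arm", "data": {"rows": [0, 0, -0.001, 0, 0, 0, 1, 0, 0, -0.001, 0, 0, 0, 1, 0, 0, 0, 0, 0, 0, 1]}}

```text
time_s: 15.4
ee_pos: [0.5144, 0.0794, 0.1446]
eef_rot: [3.098, 1.57, -3.008]
force: [-0.3, -0.1, -2.5]
grip_width: 0.0117
```

>>> {"op": "jog_arm", "data": {"rows": [0, 0, -0.001, 0, 0, 0, 1, 0, 0, -0.001, 0, 0, 0, 1, 0, 0, 0, 0, 0, 0, 1]}}

```text
time_s: 15.65
ee_pos: [0.5144, 0.0794, 0.1424]
eef_rot: [3.059, 1.57, -3.048]
force: [0.8, 0.1, -4.1]
grip_width: 0.0113
```

>>> {"op": "jog_arm", "data": {"rows": [0, 0, -0.001, 0, 0, 0, 1, 0, 0, -0.001, 0, 0, 0, 1, 0, 0, 0, 0, 0, 0, 1]}}

```text
time_s: 15.9
ee_pos: [0.5144, 0.0794, 0.1405]
eef_rot: [3.108, 1.57, -2.998]
force: [-0.1, 0.2, -4.6]
grip_width: 0.0114
```

>>> {"op": "jog_arm", "data": {"rows": [0, 0, -0.001, 0, 0, 0, 1, 0, 0, 0, 0, 0, 0, 1]}}

```text
time_s: 16.07
ee_pos: [0.5144, 0.0794, 0.1396]
eef_rot: [3.081, 1.57, -3.025]
force: [-1.9, 0.1, -5.5]
grip_width: 0.0119
```

>>> {"op": "jog_arm", "data": {"rows": [0, 0, -0.001, 0, 0, 0, 1, 0, 0, 0, 0, 0, 0, 1]}}

```text
time_s: 16.23
ee_pos: [0.5144, 0.0794, 0.1386]
eef_rot: [3.121, 1.57, -2.985]
force: [-1.7, -0.3, -4.1]
grip_width: 0.0114
```

>>> {"op": "jog_arm", "data": {"rows": [0, 0, -0.0008, 0, 0, 0, 1, 0, 0, 0, 0, 0, 0, 1]}}

```text
time_s: 16.4
ee_pos: [0.5145, 0.0794, 0.138]
eef_rot: [3.082, 1.57, -3.025]
force: [-2.7, -0.8, -3.0]
grip_width: 0.0118
```

>>> {"op": "jog_arm", "data": {"rows": [0, 0, -0.0005, 0, 0, 0, 1, 0, 0, 0, 0, 0, 0, 1]}}

```text
time_s: 16.57
ee_pos: [0.5145, 0.0794, 0.1376]
eef_rot: [3.125, 1.57, -2.981]
force: [-3.2, -1.7, -1.7]
grip_width: 0.0119
```

>>> {"op": "jog_arm", "data": {"rows": [-0.0004, 0, -0.0005, 0, 0, 0, 1, 0, 0, 0, 0, 0, 0, 1]}}

```text
time_s: 16.73
ee_pos: [0.5144, 0.0794, 0.1372]
eef_rot: [-0.067, 1.57, 0.11]
force: [-2.1, -0.9, -0.4]
grip_width: 0.0115
```

>>> {"op": "jog_arm", "data": {"rows": [0, 0, -0.0005, 0, 0, 0, 1, 0, 0, 0, 0, 0, 0, 1]}}

```text
time_s: 16.9
ee_pos: [0.5145, 0.0794, 0.1369]
eef_rot: [-0.078, 1.57, 0.099]
force: [-2.7, -0.6, 1.4]
grip_width: 0.0114
```

Run:
```python
from h import *
from station import ctrl
ims=[]
for n in("wrist","scene"):
    m=ctrl.camera_model(n);im,d=ctrl.camera(n);  np.savez(f"pics/{n}12.npz",im=im,d=d,K=m["K"],E=m["extrinsics"]); ims.append(im)
cv2.imwrite("pics/c12.png",np.hstack([cv2.resize(ims[0][160:280,260:380,::-1],(400,400),interpolation=cv2.INTER_CUBIC),cv2.resize(ims[1][125:185,270:330,::-1],(400,400),interpolation=cv2.INTER_CUBIC)]))
o,M=state(); print(o["force"],o["ee_pos"],o["moment"],rv(M,goal(100)))
```

```text
[-2.04878605 -0.25346291  2.47029836] [0.51442323 0.07940753 0.13688395] [-0.08318804  0.52863781 -0.04851888] [-0.00223255  0.03157156 -0.13289414]
```

View pics/c12.png

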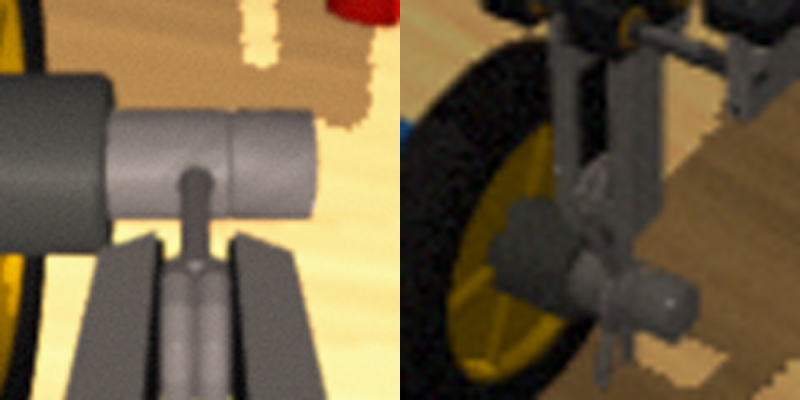

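>>> {"op": "jog_arm", "data": {"rows": [0, 0, -0.0006, 0, 0, 0, 1, 0, 0, 0, 0, 0, 0, 1]}}

```text
time_s: 17.17
ee_pos: [0.5145, 0.0794, 0.1365]
eef_rot: [-0.124, 1.57, 0.052]
force: [-2.7, -0.4, 5.1]
grip_width: 0.0116
```

>>> {"op": "jog_arm", "data": {"rows": [0, 0, 0.0005, 0, 0, 0, 0.86, 0, 0, 0, 0, 0, 0, 0.8, 0, 0, 0, 0, 0, 0, 0.77, 0, 0, 0, 0, 0, 0, 0.77, 0, 0, 0, 0, 0, 0, 0.77]}}

```text
time_s: 17.58
ee_pos: [0.5143, 0.0794, 0.1365]
eef_rot: [-0.134, 1.571, 0.043]
force: [0.6, 1.0, 0.2]
grip_width: 0.0217
```

Run:
```python
from h import *
from station import ctrl
ims=[]
for n in("wrist","scene"):
    m=ctrl.camera_model(n);im,d=ctrl.camera(n); ims.append(im)
cv2.imwrite("pics/c13.png",np.hstack([cv2.resize(ims[0][160:320,240:400,::-1],(400,400),interpolation=cv2.INTER_CUBIC),cv2.resize(ims[1][125:185,270:330,::-1],(400,400),interpolation=cv2.INTER_CUBIC)]))
o,M=state(); print(o["force"],o["ee_pos"],o["grip_width"])
```

```text
[0.2274224  0.36684882 0.51852312] [0.51427897 0.07940199 0.13651015] 0.0216117581932929
```

View pics/c13.png

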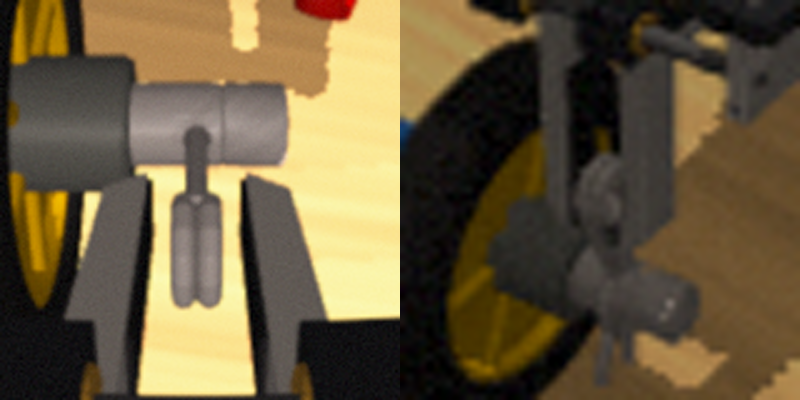

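Free of the fingers and standing. I'll lift straight up, then clear away to look.

>>> {"op": "jog_arm", "data": {"rows": [0, 0, 0.01, 0, 0, 0, 0.77, 0, 0, 0.02, 0, 0, 0, 0.77, 0, 0, 0.03, 0, 0, 0, 0.77, 0, 0, 0.035, 0, 0, 0, 0.77, 0, 0, 0.035, 0, 0, 0, 0.77, 0, 0.03, 0.02, 0, 0, 0, 0.77, 0, 0.035, 0, 0, 0, 0, 0.77, 0, 0.035, 0, 0, 0, 0, 0.77]}}

```text
time_s: 18.35
ee_pos: [0.5145, 0.1804, 0.2891]
eef_rot: [0.095, 1.567, 0.27]
force: [0.9, -0.8, -0.6]
grip_width: 0.0219
```

>>> {"op": "jog_arm", "data": {"rows": [0, 0.035, 0, 0, 0, 0, 0.77, 0, 0.035, 0, 0, 0, 0, 0.77, 0, 0.035, 0, 0, 0, 0, 0.77, 0, 0.035, 0, 0, 0, 0, 0.77, 0, 0, 0, 0, 0, 0, 0.77, 0, 0, 0, 0, 0, 0, 0.77]}}

```text
time_s: 18.85
ee_pos: [0.5138, 0.3207, 0.2867]
eef_rot: [-2.747, 1.57, -2.568]
force: [0.2, -0.3, -0.5]
grip_width: 0.0215
```

Run:
```python
from h import *
from station import ctrl
ims=[]
for n in("wrist","scene","top"):
    m=ctrl.camera_model(n);im,d=ctrl.camera(n); np.savez(f"pics/{n}14.npz",im=im,d=d,K=m["K"],E=m["extrinsics"]); ims.append(im)
cv2.imwrite("pics/c14.png",np.hstack([cv2.resize(ims[2][190:250,330:390,::-1],(400,400),interpolation=cv2.INTER_CUBIC),cv2.resize(ims[1][125:185,270:330,::-1],(400,400),interpolation=cv2.INTER_CUBIC)]))
cv2.imwrite("pics/t14.png",ims[2][:,:,::-1])
P=pts(*[load("top14")[i] for i in(1,2,3)]);s=(P[...,:2]-O)@AY; t=(P[...,:2]-O)@AX
m=(abs(t)<.04)&(abs(s)<.035)&(P[...,2]>.13);print(m.sum(),"coil top z",np.percentile(P[m][:,2],95),"x",t[m].min(),t[m].max(),"y",s[m].min(),s[m].max())
m=(abs(t)<.03)&(P[...,2]>.115)&(P[...,2]<.125)&(s>-.035)&(s<-.01);print("hub face",np.sort(s[m])[-6:])
m=(abs(t)<.03)&(P[...,2]>.09)&(s>-.01)&(s<.05);print("bar end",np.sort(s[m])[-4:])
P=pts(*[load("scene14")[i] for i in(1,2,3)]);s=(P[...,:2]-O)@AY; t=(P[...,:2]-O)@AX
m=(abs(t)<.04)&(abs(s)<.035)&(P[...,2]>.13);print("scene",m.sum(),"z",np.percentile(P[m][:,2],95),"x",t[m].min(),t[m].max(),"y",s[m].min(),s[m].max())
```

```text
62 coil top z 0.16810868387529163 x -0.0014728088072273068 0.025639240000772532 y -0.0034541178949431053 0.008282848997489167
hub face [-0.01795858 -0.01794301 -0.01743736 -0.0169997  -0.01639682 -0.01634805]
bar end [0.02809486 0.02813573 0.02816035 0.02827335]
scene 106 z 0.16996883567219115 x 0.0015680055785581102 0.030032634880675382 y -0.00375583149787902 0.009783149114223193
```

View pics/c14.png

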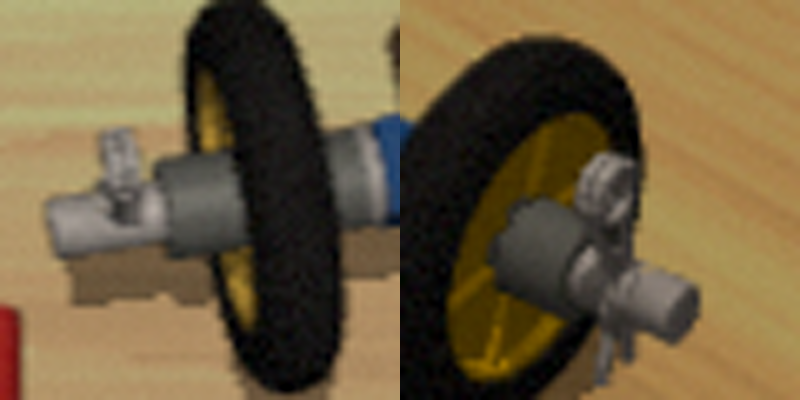

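View pics/t14.png

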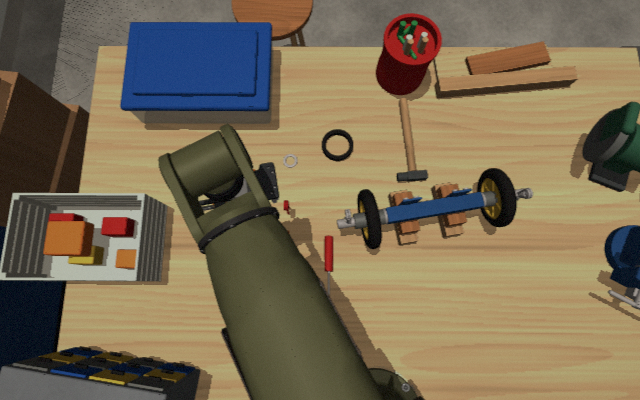

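Run:
```python
from station import ctrl
print(ctrl.hand_in())
```

```text
the job is handed in; nothing more can be done
None
```

I pushed the wheel home and fitted the steel R-clip in the near cross hole. Then I released it, backed the arm clear and handed the job in at about 19 s. No verdict came back.

- **Wheel:** I pushed the hub face with the fingers on either side of the bar. It slid at about 5 N, and I stopped on the collar when the force reached about 21 N. The last check puts the hub face near y = -16 to -17 mm against -15 mm nominal, which is within the 2 mm calibration.
- **Clip:** I found the hole about 4 mm outwards of the axle origin, from both the wrist and top cameras. The leg went in without contact. The tool force stayed under about 6 N throughout, and the seating stop showed as a rise to 5 N.
- **Last look:** The clip stands free with both legs showing below the bar. Its coil top is at 168 to 170 mm, so the coil centre is near 155 mm. The coil is centred about 2.4 mm along the bar and the bar end has not moved. Nothing else on the bench looks disturbed.
- **Disagreements:** The scene camera reads about 4 mm off the top camera in x and y, so I used the top and wrist views. The 7 to 12 N bow resistance never showed: the vertical force peaked under 3 N, then pulled down by about 5 N as the bow sprang on. I could not measure the bow opening directly.

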